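# Balance the lamp boom and mark its pivot

## Robot

A 6-joint arm with a two-finger parallel gripper is mounted at the origin on the work surface. World frame = base frame: x ahead of the robot, y to its left, z up, the work surface at z = 0. Lengths are in m, angles in rad, forces in N, time in s.
With the tool pointing down it reaches from about 0.35 to 0.975 m from the base axis. Payload 4.9 kg.
Tool frame: the origin (TCP) lies between the finger pads; the fingertips stand 19 mm ahead of it and the grasp point (between the pads) is the TCP; z points along the fingers, y is the direction in which the jaws open and shut (so a half turn about z gives the same grasp; the last joint's range is limited). The gripper opens to 85 mm and grips with 20 to 120 N. Pads are 22 mm wide; open, the fingers measure 114 mm over their backs; the gripper's body (76 mm by 85 mm) begins 54 mm behind the grasp point. The pads swing forward as they close: fully open they stand 13 mm farther back than shut.
Start: joints at [-1.376, 0.053, 1.613, -0, 1.476, -0.119], TCP at [0.193, -0.594, 0.25] pointing down, gripper open.
Joint ranges: [-3.01, 3.01], [-1.01, 2.22], [0.06, 2.58], [-1.02, 4.17], [0.09, 2.62], [-3.14, 3.14]. Speed limits (rad/s): [2.57, 2.57, 3.14, 3.14, 3.14, 3.14].

## Interface

Orientations are given as a unit quaternion [w, x, y, z].
In Python, from plant import state, grab_frame, calibration, job_done gives the robot as it stands. The module is installed in compiled form; this text tells all that it offers.
- The arm moves only by the tool servo_tool, never from a script. Its argument "deltas" is a list that holds one entry, the list of rows, each a list of 5 numbers: the finger opening in mm, from 0 to 85.4, then the shift along the world's x, y, z in mm, then the turn about the world's z in units of 6 degrees (1.0 is 6 degrees). A call has 1 to 5 rows; each row is the pose to reach, as a shift and turn from the pose commanded when the call began; what a row does not reach only later rows make up. A row lasts 1/8 s, in which the tool goes at most 62.5 mm and 10.7 degrees, less where a joint would pass 70% of its speed; a pose out of reach is approached as far as the arm can. A call with a gripper value outside its range is refused whole. The fingers move at their own pace and stop on an object; the grip force is fixed at half the most. Time passes only in rows, so rows that repeat a pose let the fingers close. It gives the time, the measured TCP pose, the force and the opening at its end, in the units of the state.
- state(): the state, without advancing time (a new reading comes with each control period).
- grab_frame(name): name is "scene" or "side" or "wrist"; returns the picture (480x640x3 uint8, red, green, blue); there is no depth.
- calibration(name): a dict with "intrinsics" (3x3 intrinsics, pixels), "world_from_camera" (4x4, takes a point from camera to world coordinates). Camera axes: x right, y down, z forward; pixel columns grow to the right and rows downward; lengths in m; the calibration is good to about 2 mm. A picture is of the moment at which its call begins: read the wrist's pose just before it. calibration takes no time and is no camera call; for the wrist camera it gives the pose at the moment of the call.
- job_done(): hands the job in, once; it reports no verdict.
The state is a dict: "time": time; "joint_pos": joint angles; "joint_vel": joint speeds; "joint_efforts": joint torques, N m; "tool_pos": TCP position; "tool_rot": TCP orientation; "contact_force": force on the tool from outside, world axes, zero at the start; "ft_torque": the same for the moment, N m; "gripper_width": opening from 0.0 (shut) to 1.0 (fully open).
Only numpy, scipy, OpenCV 4.12 (cv2) and the standard library are available. Lean on these libraries where they do the work, as an engineer would, in place of code of your own. Each camera call takes 0.05 s, during which the arm holds its last target.

## Task

The aluminium boom of a magnifier lamp lies across a knife-edge stand with its heavy end down. Slide it lengthwise along the edge, gently and without lifting it off, until it balances level by itself; then set the steel marking saddle astride it, right over the knife edge, let go, and leave the boom balancing level with the saddle in place. Leave the other things on the bench alone.

Things in the scene. Friction and masses are not known exactly. Their poses are not given: they have to be found in the camera images.
- boom: Loose aluminium channel, open side down, 346 mm long, 36 wide, 43 high: 3 mm top web, two 3 mm side walls 40 mm deep below it. Origin: half-way along, on the web's underside (3 mm below the top); y along it, z up. About 0.7 kg, hidden weights inside: its balance point is unknown, up to 30 mm from the middle either way. It can be gripped from above across its 36 mm width.
- boom_end (a point): The centre of the boom's +y end, on the web's underside, 170 mm from the boom's origin. At the start this end is down on a rubber stop, the knife edge being 45 to 70 mm on the -y side of the boom's middle. Within about 5 mm of balance the boom floats freely, heavy end down (its mass hangs 25 mm below the edge), swinging for about 1 s a swing; farther off it tips onto a stop, at about 0.15 rad.
- knife: Steel blade of the stand, fixed, with a rounded crest (radius 6 mm). Origin: centre of its top edge, 85 mm above the table; the boom's web lies on it. The blade is 12 mm thick (y) and 14 mm long (x), with 8 mm play each side between the boom's walls (30 mm apart). y: the direction in which the boom lies and slides.
- stand: Fixed balance stand under the blade, origin under its centre, axes as the blade's: grey foot 110 mm (x) by 250 mm (y), 12 mm thick; a dark ridge, 100 mm long along x and 37 mm high, in line with the knife edge and showing on both sides of the boom; two rubber stops, 31 mm high, 90 mm either side of the edge along y.
- saddle_mid (a point): Loose steel marking saddle, 30 g, standing on its two legs. Plate 52 (x) by 24 mm (y), 4 thick, underside 14 mm above the feet; legs 5 thick, 42 mm apart inside, to go either side of the boom (x across it). On the plate a grip tab, 24 (x) by 10 mm (y), from 18 to 52 mm above the feet. This point: its centre, 26 mm above the feet, 12 mm above the plate's underside; z up.
- tin: Tip-cleaner tin, 60 mm wide, 32 mm high, origin under its centre. A bystander.
- spool: Solder spool, 56 mm wide, 40 mm high, origin under its centre. A bystander.
- flux: Small bottle, 36 mm wide, 75 mm high, origin under its centre. A bystander.
- driver: Screwdriver, 160 mm long, lying along its x, origin at its underside. A bystander.
- parts_tray: Divided tray, 120 x 160 mm, 25 mm high, origin under its centre. A bystander.
There are look-alikes about, which are no part of the job. What is shaped like the part that bears saddle_mid but pink or purple is not meant.

How it is judged:
By the outcome, as a careful person would: the job done as asked, in the order asked, and still so for the second after the job is handed in, with the robot touching nothing.
It also fails if it takes over 72 s, if anything falls off the work surface, if the arm or the gripper's body presses on something with over 40 N, if the wrist force passes 120 N, or if a joint passes its speed limit or range.

## Working session

There is one attempt and no reset: what is moved stays moved. The work goes in short steps, Python scripts to look and compute and a tool call to move; the robot and the scene stay as the last step left them, time stands still between calls to the robot, and variables do not carry over. Pictures are saved under pics/ and viewed, and the job is handed in when it is done.

Besides the shell and the picture viewer there is one more tool, called after ">>>" by a JSON object that holds its "method" and its "body". servo_tool: Moves the arm, as the interface text tells. Its arguments: {"type":"object","properties":{"deltas":{"type":"array","items":{"type":"array","items":{"type":"array","items":{"type":"number"}}}}},"required":["deltas"]}

```bash
mkdir -p pics; ls; cat > h.py <<'E'
import numpy as np,cv2
from plant import state,grab_frame,calibration,job_done
def snap(n,f):
    c=calibration(n); im=grab_frame(n); cv2.imwrite(f'pics/{f}.png',im[:,:,::-1]); return im,c
def ray(c,u,v):
    K=np.array(c['intrinsics']);T=np.array(c['world_from_camera'])
    d=T[:3,:3]@np.linalg.inv(K)@[u,v,1];return T[:3,3],d
def at_z(c,u,v,z):
    o,d=ray(c,u,v);return o+d*(z-o[2])/d[2]
def proj(c,p):
    K=np.array(c['intrinsics']);T=np.linalg.inv(np.array(c['world_from_camera']))
    q=K@(T[:3,:3]@np.array(p)+T[:3,3]);return q[:2]/q[2]
def crop(im,x0,y0,x1,y1,s,f):
    cv2.imwrite(f'pics/{f}.png',cv2.resize(im[y0:y1,x0:x1,::-1],None,fx=s,fy=s,interpolation=cv2.INTER_CUBIC))
E
python3 - <<'E'
from h import *
for n in('scene','side','wrist'):
    im,c=snap(n,n+'0');print(n,np.round(c['world_from_camera'],3).tolist(),np.round(c['intrinsics'],1).tolist())
s=state();print(s)
E
```

```text
pics
scene [[-0.457, 0.588, -0.667, 1.342], [0.889, 0.283, -0.359, 0.402], [-0.022, -0.757, -0.653, 0.819], [0.0, 0.0, 0.0, 1.0]] [[504.5, 0.0, 327.9], [0.0, 504.5, 241.3], [0.0, 0.0, 1.0]]
side [[-0.966, -0.128, 0.224, 0.318], [-0.258, 0.541, -0.8, 0.986], [-0.019, -0.831, -0.556, 0.764], [0.0, 0.0, 0.0, 1.0]] [[537.7, 0.0, 319.7], [0.0, 537.7, 238.0], [0.0, 0.0, 1.0]]
wrist [[0.309, -0.91, -0.276, 0.263], [-0.951, -0.296, -0.088, -0.571], [-0.002, 0.29, -0.957, 0.373], [0.0, 0.0, 0.0, 1.0]] [[405.2, 0.0, 318.7], [0.0, 405.2, 240.3], [0.0, 0.0, 1.0]]
{'time': 0.15, 'joint_pos': array([-1.37599164e+00,  5.32164939e-02,  1.61398638e+00,  4.22140904e-06,
        1.47597382e+00, -1.18966029e-01]), 'joint_vel': array([-0.00036591, -0.00200294, -0.00479962, -0.00036218,  0.0025983 ,
        0.00054516]), 'joint_efforts': array([ 1.04882907e-03, -3.94240701e+01, -3.70722878e+01, -6.95248514e-05,
        4.57878399e-03,  3.55805369e-06]), 'tool_pos': array([ 0.19283812, -0.59403145,  0.24933376]), 'tool_rot': array([-7.91529013e-04,  9.87718435e-01,  1.56242330e-01, -2.79260668e-05]), 'contact_force': array([ 0.41897928, -1.04068252,  0.31244442]), 'ft_torque': array([0.04019394, 0.00292659, 0.02341441]), 'gripper_width': 1.003174616874215}
```

View pics/scene0.png

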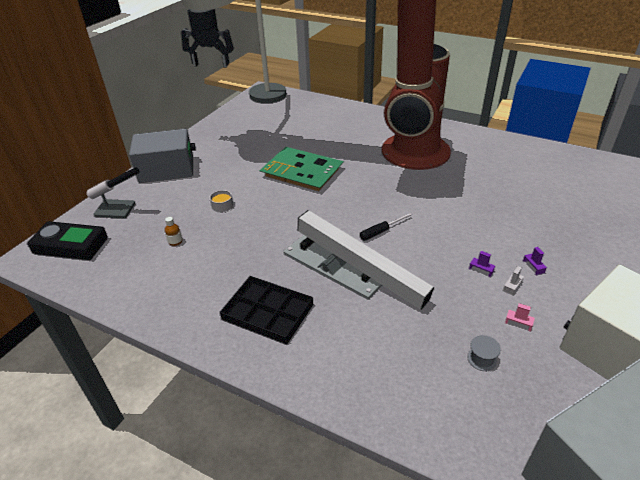

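View pics/side0.png

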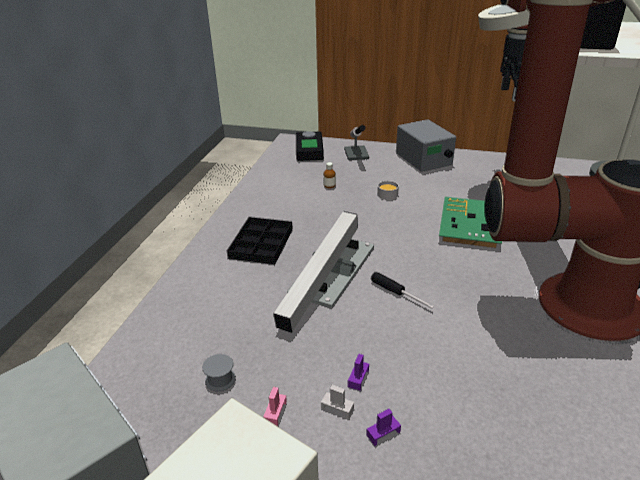

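View pics/wrist0.png

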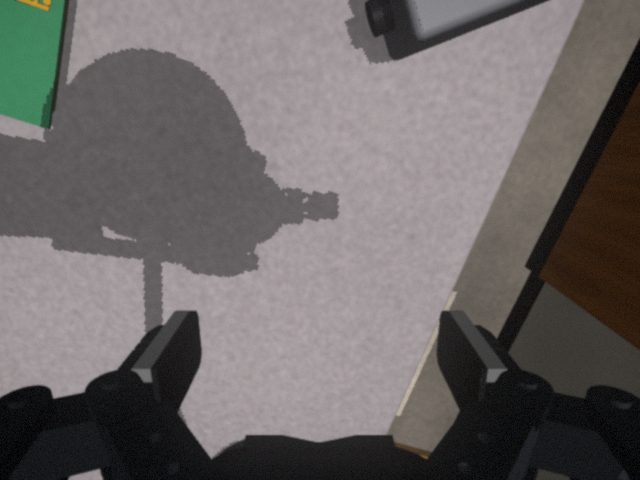

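```bash
python3 - <<'E'
from h import *
a=cv2.imread('pics/scene0.png')[:,:,::-1];b=cv2.imread('pics/side0.png')[:,:,::-1]
crop(a,275,200,445,315,4.6,'c1');crop(b,265,200,385,340,4.2,'c2')
crop(a,460,235,560,335,6,'c3');crop(b,250,340,410,450,4.8,'c4')
E
```

```text
(no output)
```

View pics/c1.png

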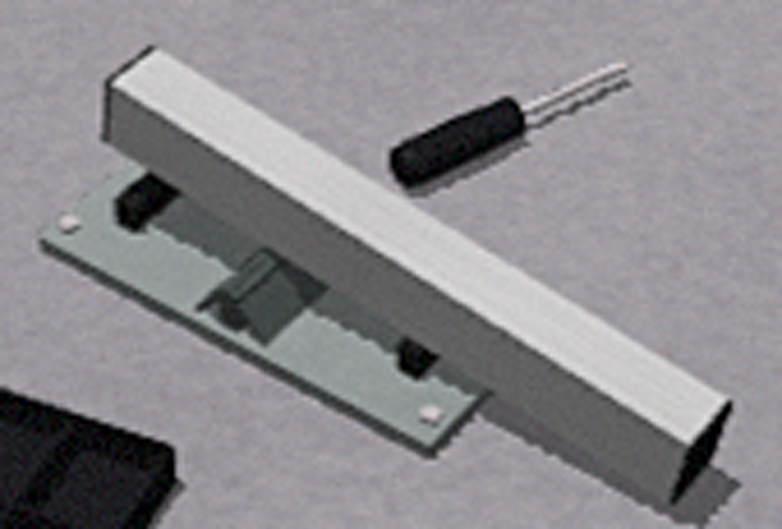

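View pics/c2.png

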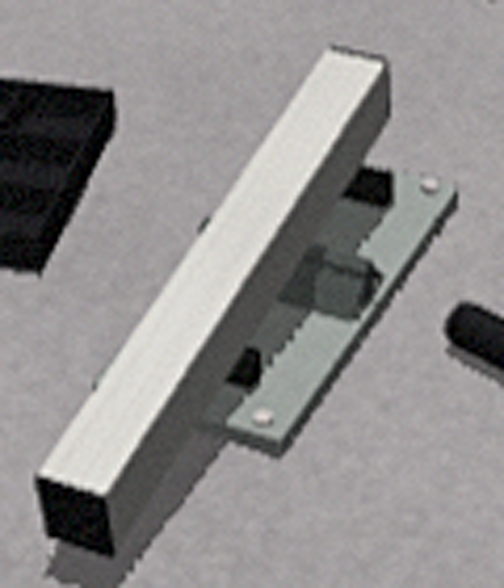

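View pics/c3.png

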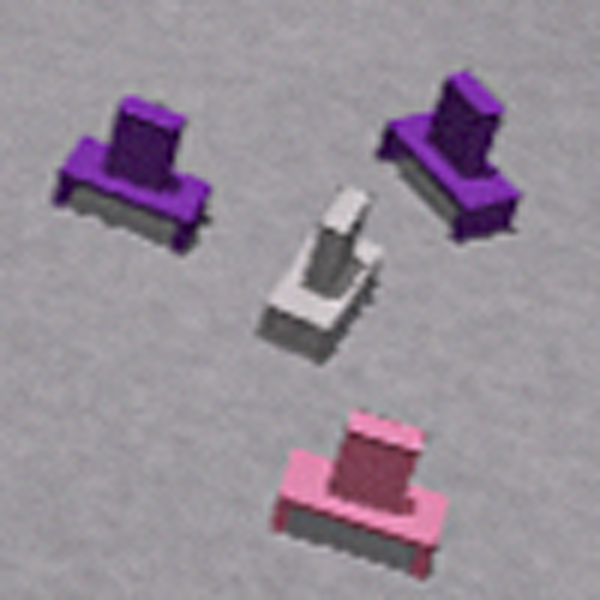

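View pics/c4.png

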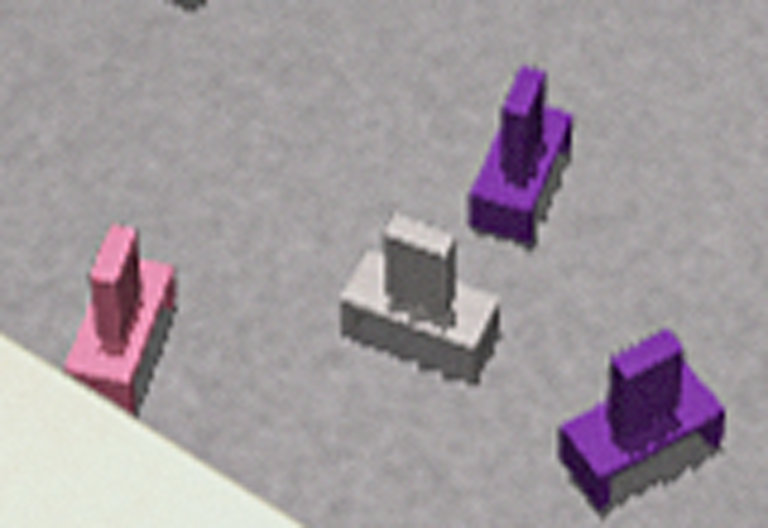

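```bash
cat >> h.py <<'E'
C={'s':calibration('scene'),'d':calibration('side')}
CR={'c1':('s',275,200,4.6),'c2':('d',265,200,4.2),'c3':('s',460,235,6),'c4':('d',250,340,4.8)}
def uv(cr,x,y):
    k,x0,y0,s=CR[cr];return C[k],x0+(x+.5)/s-.5,y0+(y+.5)/s-.5
def fit(obs,model,p0):
    from scipy.optimize import least_squares
    def f(p):
        r=[]
        for cr,x,y,key in obs:
            c,u,v=uv(cr,x,y);r+=list(proj(c,model(p,key))-[u,v])
        return np.array(r)
    s=least_squares(f,p0,loss='soft_l1');return s.x,np.round(f(s.x).reshape(-1,2),1)
def R3(yaw,pitch=0):
    cy,sy,cp,sp=np.cos(yaw),np.sin(yaw),np.cos(pitch),np.sin(pitch)
    return np.array([[cy,-sy,0],[sy,cy,0],[0,0,1]])@np.array([[1,0,0],[0,cp,-sp],[0,sp,cp]])
def boom(p,k): # p x y z(origin web underside) yaw pitch
    return np.array(p[:3])+R3(p[3],p[4])@np.array(k)
def sad(p,k): return np.array([p[0],p[1],0])+R3(p[2])@np.array(k)
E
python3 - <<'E'
from h import *
for q in[(42,240),(433,447),(490,393)]: print(at_z(*uv('c1',*q),.012))
for q in[(457,190),(278,443)]: print(at_z(*uv('c2',*q),.012))
for q in[(730,402),(685,447),(155,47),(112,85)]: print('t',at_z(*uv('c1',*q),.085))
for q in[(385,65),(278,443)]:pass
# side naming: +x of boom = toward robot or away? yaw unknown, decide
h=.0180
o=[('c1',730,402,(-h,.173,.003)),('c1',685,447,(h,.173,.003)),('c1',155,47,(-h,-.173,.003)),('c1',112,85,(h,-.173,.003)),('c1',672,503,(h,.173,-.04)),
('c2',38,480,(h,.173,.003)),('c2',106,493,(-h,.173,.003)),('c2',332,48,(h,-.173,.003)),('c2',385,65,(-h,-.173,.003)),('c2',113,553,(-h,.173,-.04))]
p,r=fit(o,boom,[.6,.0,.08,0,-.15]);print(p,r.tolist())
# saddle: tab top corners and plate
t=.012;w=.005;P=.026;Q=.012
o=[('c3',368,197,(-t,-w,.052)),]
for q in[(345,187),(370,197),(352,235),(322,228)]: print('s',at_z(*uv('c3',*q),.052))
for q in[(395,215),(456,237),(448,254),(386,232)]: print('d',at_z(*uv('c4',*q),.052))
E
```

```text
[ 0.59727421 -0.11989376  0.012     ]
[0.64262491 0.12222058 0.012     ]
[0.59814313 0.13268414 0.012     ]
[ 0.48472279 -0.09733023  0.012     ]
[0.53250126 0.14534402 0.012     ]
t [0.62491484 0.25300097 0.085     ]
t [0.65883446 0.24420745 0.085     ]
t [ 0.50879592 -0.09727859  0.085     ]
t [ 0.5465602  -0.10167808  0.085     ]
[ 0.57530737  0.07405365  0.07153705 -0.19415685 -0.13295409] [[0.2, -0.5], [1.3, -0.2], [-0.9, 0.2], [-1.5, -0.5], [-0.3, 0.3], [-0.4, -1.0], [-0.6, 1.1], [0.1, 0.4], [1.3, -0.4], [0.1, 1.0]]
s [0.45176435 0.3893184  0.052     ]
s [0.45318221 0.39843933 0.052     ]
s [0.47584904 0.39661193 0.052     ]
s [0.4768608  0.38633109 0.052     ]
d [0.47032018 0.38693608 0.052     ]
d [0.44730743 0.39132573 0.052     ]
d [0.44835295 0.39927988 0.052     ]
d [0.47155731 0.39508102 0.052     ]
```

>>> {"method": "servo_tool", "body": {"deltas": [[[85,25,45,0,0.7],[85,51,89,0,1.4],[85,76,134,0,2.1],[85,102,178,0,2.8],[85,127,223,0,3.4]]]}}

```text
time: 0.78
tool_pos: [0.3204, -0.3698, 0.25]
tool_rot: [-0.0, 0.944, 0.33, 0.0]
contact_force: [0.1, -1.2, 0.2]
gripper_width: 0.991
```

>>> {"method": "servo_tool", "body": {"deltas": [[[85,25,45,0,0.7],[85,51,89,0,1.4],[85,76,134,0,2.1],[85,102,178,0,2.8],[85,127,223,0,3.4]]]}}

```text
time: 1.4
tool_pos: [0.4474, -0.1469, 0.2502]
tool_rot: [0.0, 0.871, 0.492, 0.0]
contact_force: [0.0, -0.2, 0.3]
gripper_width: 0.991
```

>>> {"method": "servo_tool", "body": {"deltas": [[[85,25,45,0,0.7],[85,51,89,0,1.4],[85,76,134,0,2.1],[85,102,178,0,2.8],[85,127,223,0,3.4]]]}}

```text
time: 2.02
tool_pos: [0.5744, 0.0762, 0.25]
tool_rot: [-0.0, 0.77, 0.638, -0.0]
contact_force: [0.9, -0.1, 0.1]
gripper_width: 0.993
```

>>> {"method": "servo_tool", "body": {"deltas": [[[85,0,0,0,0],[85,0,0,0,0]]]}}

```text
time: 2.28
tool_pos: [0.5736, 0.0744, 0.2498]
tool_rot: [-0.0, 0.771, 0.637, -0.001]
contact_force: [-0.7, 0.1, 0.4]
gripper_width: 0.992
```

```bash
python3 - <<'E'
from h import *
s=state();print(s['time'],s['tool_pos'],s['tool_rot'],s['contact_force'],s['joint_pos'])
im,c=snap('wrist','w1')
p=[ 0.57530737,0.07405365,0.07153705,-0.19415685,-0.13295409]
for k in [(.018,0,.003),(-.018,0,.003),(0,-.062,0)]: print(proj(c,boom(p,k)))
E
```

```text
2.275 [0.57355766 0.07439399 0.24976531] [-1.79683708e-04  7.70597694e-01  6.37321597e-01 -5.86163225e-04] [-0.70382402  0.12599256  0.37474877] [ 5.51481599e-04 -5.65342319e-02  1.72288536e+00 -4.71697855e-04
  1.47637422e+00  1.89357232e-01]
[344.88228491 218.56367761]
[297.42831227 218.31082277]
[320.63188533 296.09310595]
```

View pics/w1.png

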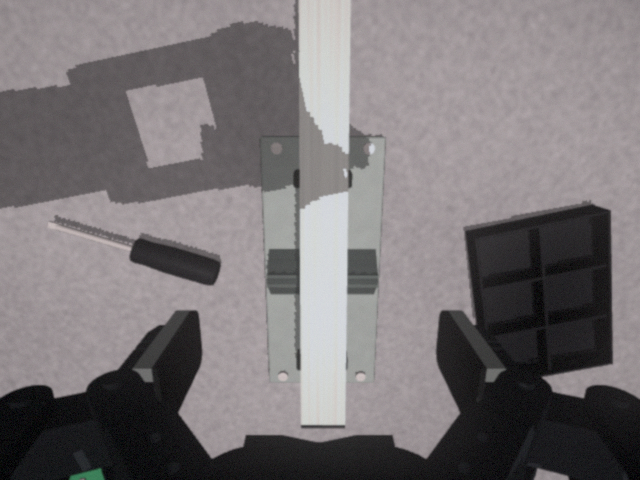

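```bash
python3 - <<'E'
from h import *
c=calibration('wrist')
P=[at_z(c,*q,.012) for q in[(260.5,136.5),(384,136.5),(381,381),(269,381)]]
for p in P: print(p)
print('ctr',np.mean(P,0))
for v in (271,277,283):print(at_z(c,322,v,.037))
print(at_z(c,301,426,.105),at_z(c,345,426,.105))
im=cv2.imread('pics/w1.png')[:,:,::-1]
crop(im,250,120,400,440,1.8,'w1c')
E
```

```text
[0.53493917 0.14026514 0.012     ]
[0.63989412 0.1201186  0.012     ]
[ 0.6015943  -0.12429835  0.012     ]
[ 0.48689035 -0.10226687  0.012     ]
ctr [0.56582949 0.00845463 0.012     ]
[0.56563383 0.01747694 0.037     ]
[0.56456671 0.01184577 0.037     ]
[0.56348967 0.00616221 0.037     ]
[ 0.52856794 -0.08442389  0.105     ] [ 0.56335468 -0.09110642  0.105     ]
```

View pics/w1c.png

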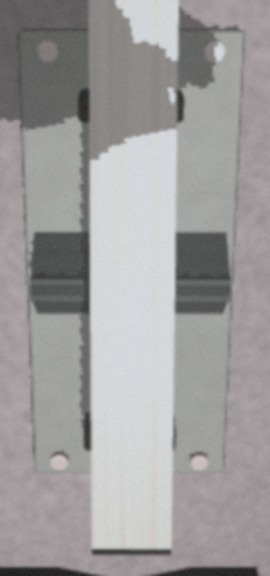

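>>> {"method": "servo_tool", "body": {"deltas": [[[85,2,0,-50,0],[85,2,0,-100,0],[85,2,0,-145,0],[85,2,0,-175,0],[85,2,0,-187,0]]]}}

```text
time: 2.95
tool_pos: [0.5741, 0.0733, 0.0612]
tool_rot: [-0.001, 0.771, 0.637, -0.001]
contact_force: [-1.2, -0.1, 0.9]
gripper_width: 0.998
```

>>> {"method": "servo_tool", "body": {"deltas": [[[60,0,0,0,0],[46,0,0,0,0],[41,0,0,0,0],[41,0,0,0,0]]]}}

```text
time: 3.45
tool_pos: [0.5766, 0.0746, 0.0644]
tool_rot: [0.001, 0.771, 0.637, 0.001]
contact_force: [-0.1, -0.6, -0.3]
gripper_width: 0.482
```

```bash
python3 - <<'E'
from h import *
im,c=snap('wrist','w2')
E
```

```text
(no output)
```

View pics/w2.png

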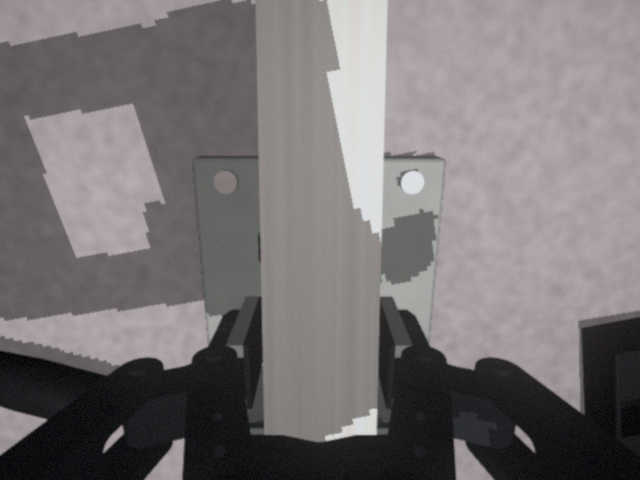

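>>> {"method": "servo_tool", "body": {"deltas": [[[34,0,0,0,0],[30,0,0,0,0],[30,0,0,0,0]]]}}

```text
time: 3.88
tool_pos: [0.5766, 0.0747, 0.0641]
tool_rot: [0.0, 0.771, 0.637, 0.001]
contact_force: [0.3, -0.1, 5.6]
gripper_width: 0.414
```

>>> {"method": "servo_tool", "body": {"deltas": [[[30,-1,-5,0.7,0],[30,-2,-11,1.6,0],[30,-3.4,-17,2.5,0],[30,-4.7,-24,3.5,0],[30,-6,-30,4.4,0]]]}}

```text
time: 4.5
tool_pos: [0.5706, 0.0466, 0.0683]
tool_rot: [-0.001, 0.771, 0.637, 0.002]
contact_force: [1.5, 9.6, 3.1]
gripper_width: 0.415
```

>>> {"method": "servo_tool", "body": {"deltas": [[[30,-1,-5,0.7,0],[30,-2,-11,1.6,0],[30,-3.4,-17,2.5,0],[30,-4.7,-24,3.5,0],[30,-6,-30,4.4,0]]]}}

```text
time: 5.12
tool_pos: [0.5645, 0.0167, 0.0726]
tool_rot: [-0.001, 0.771, 0.637, 0.002]
contact_force: [2.3, 10.5, 3.7]
gripper_width: 0.412
```

```bash
python3 - <<'E'
from h import *
print(state()['contact_force'],state()['ft_torque'])
a,_=snap('scene','s2');crop(a,255,170,425,315,4.6,'s2c')
E
```

```text
[ 2.31528436 10.51460222  3.66956883] [ 1.35281151 -0.33300685 -0.00452841]
```

View pics/s2c.png

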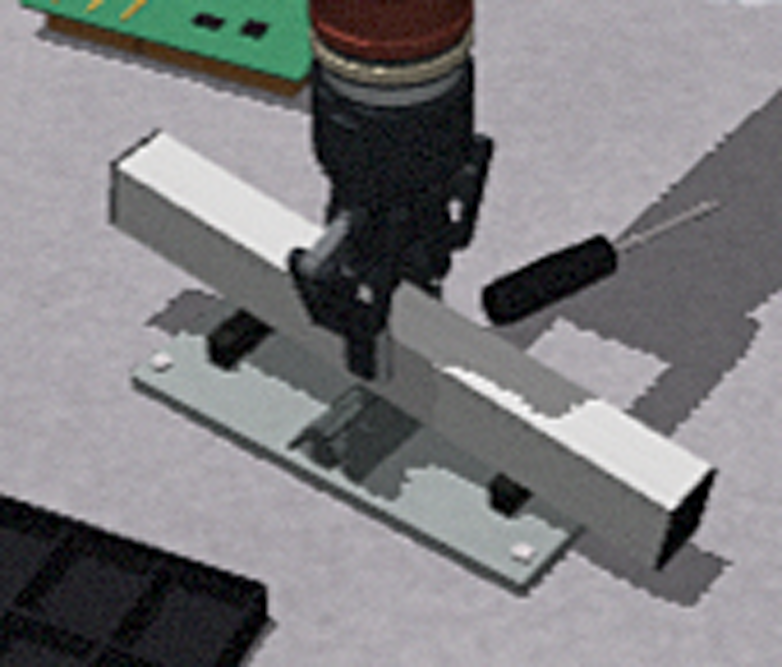

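>>> {"method": "servo_tool", "body": {"deltas": [[[40,0,0,0,0],[46,0,0,0,0],[50,0,0,0,0],[50,0,0,0,0],[50,0,0,0,0]]]}}

```text
time: 5.8
tool_pos: [0.5639, 0.0145, 0.072]
tool_rot: [-0.0, 0.771, 0.637, -0.0]
contact_force: [-0.4, 0.6, 0.4]
gripper_width: 0.585
```

```bash
python3 - <<'E'
from h import *
print(state()['contact_force'],state()['ft_torque'])
a,_=snap('scene','s3');crop(a,255,170,425,315,4.6,'s3c')
E
```

```text
[-0.3729634   0.62237615  0.38236176] [ 0.05954109 -0.01500332 -0.00493882]
```

View pics/s3c.png

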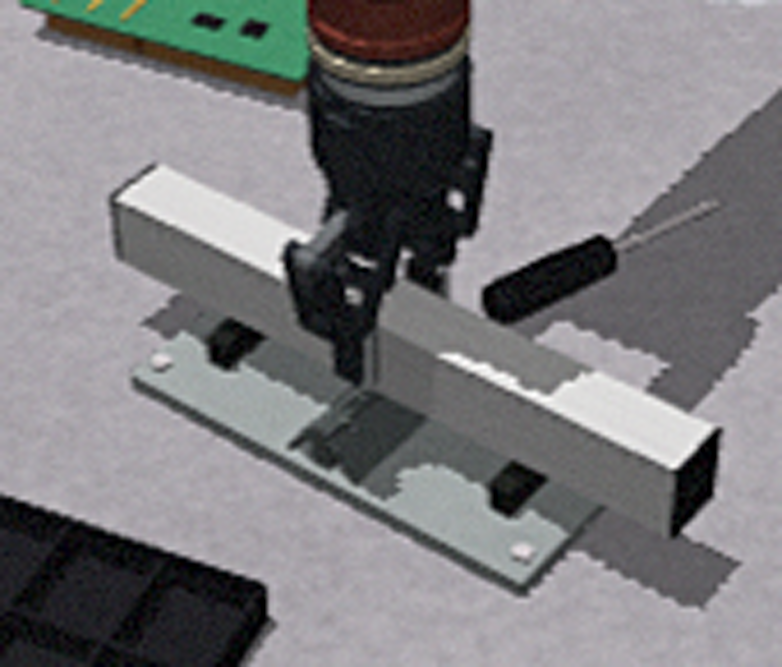

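>>> {"method": "servo_tool", "body": {"deltas": [[[50,0,0,0,0],[50,0,0,0,0],[50,0,0,0,0]]]}}

```text
time: 6.22
tool_pos: [0.5639, 0.0145, 0.0721]
tool_rot: [0.0, 0.771, 0.637, 0.0]
contact_force: [-0.6, 0.7, -0.0]
gripper_width: 0.589
```

```bash
python3 - <<'E'
from h import *
print(state()['time'])
a,_=snap('scene','s4');crop(a,255,170,425,315,4.6,'s4c')
E
```

```text
6.225
```

>>> {"method": "servo_tool", "body": {"deltas": [[[50,0,0,0,0],[50,0,0,0,0]]]}}

```text
time: 6.52
tool_pos: [0.5639, 0.0145, 0.0721]
tool_rot: [-0.0, 0.771, 0.637, -0.0]
contact_force: [0.8, -0.4, -0.0]
gripper_width: 0.587
```

```bash
python3 - <<'E'
from h import *
print(state()['time'])
a,_=snap('scene','s5');crop(a,255,170,425,315,4.6,'s5c')
E
```

```text
6.525
```

View pics/s4c.png

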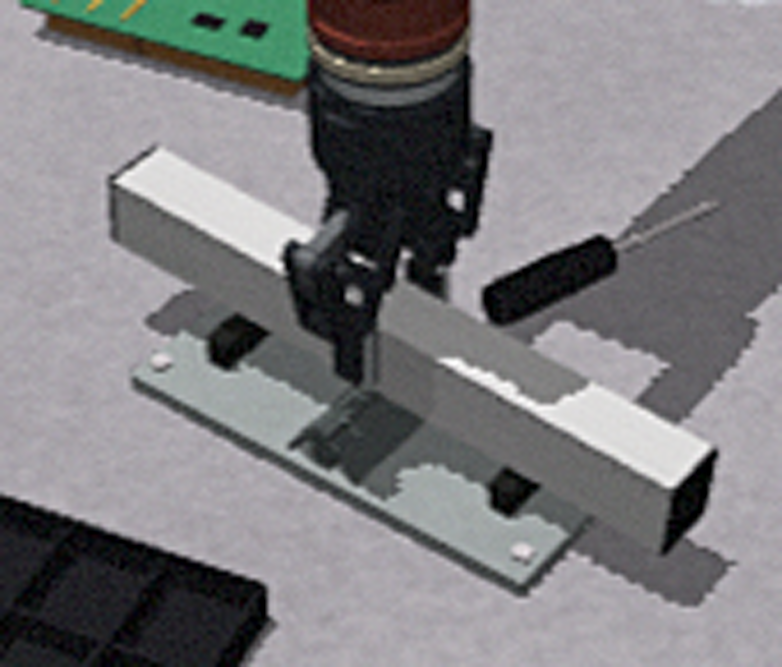

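View pics/s5c.png

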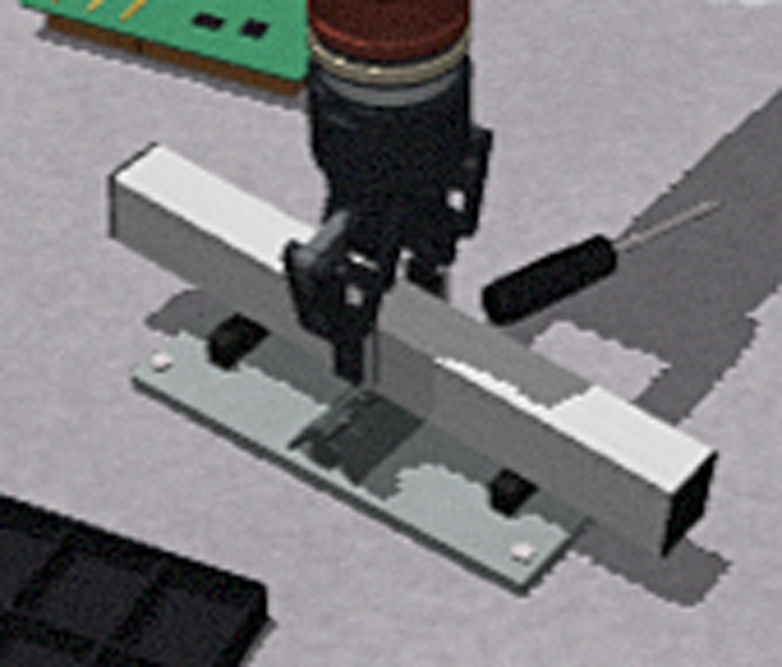

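```bash
cat >> h.py <<'E'
CR['e']=('s',255,170,4.6)
h=.018
def fitb(pts):
    ks=[(-h,-.173,.003),(h,-.173,.003),(h,-.173,-.04),(-h,.173,.003),(h,.173,.003),(h,.173,-.04)]
    # p: s(lateral), along, pitch with knife fixed; yaw -.192, web height ~ .085 at knife
    kn=np.array([.565,.0115,.0835])
    def m(p,k):
        R=R3(p[0],p[2]); return kn+R@(np.array(k)+[p[3],p[1],0])+[0,0,p[4]]
    return fit([('e',*q,k) for q,k in zip(pts,ks) if q],m,[-.194,0,-.1,0,0])
E
python3 - <<'E'
from h import *
for q in ([(160,130),(110,163),(111,222),(715,470),(672,510),(658,570)],
 [(155,166),(113,198),(117,257),(720,430),(678,472),(674,535)],
 [(157,145),(112,180),(112,236),(716,452),(668,490),(663,554)]):
  p,r=fitb(q);print(p,r.tolist())
E
```

```text
[-0.20268034  0.0063984  -0.12585175 -0.00081024  0.00125814] [[-0.3, -0.1], [0.4, -0.2], [0.0, 0.3], [0.0, -0.5], [0.2, 0.3], [-0.3, 0.2]]
[-0.15590543 -0.00777142 -0.03205569 -0.02193299 -0.0215811 ] [[0.1, -0.4], [-0.1, -0.1], [0.1, 0.6], [-0.2, -0.2], [0.7, 0.1], [-0.5, 0.1]]
[-0.19359476 -0.00027487 -0.07256541 -0.00798085 -0.00698249] [[-0.0, -0.1], [-0.2, -0.6], [0.4, 0.8], [-0.4, -0.7], [1.0, 0.5], [-0.5, 0.1]]
```

```bash
cat >> h.py <<'E'
def fitb2(pts,cr='e'):
    ks=[(-h,-.173,.003),(h,-.173,.003),(h,-.173,-.04),(-h,.173,.003),(h,.173,.003),(h,.173,-.04)]
    kn=np.array([.565,.0115,.0835])
    def m(p,k):
        return kn+R3(-.196,p[1])@(np.array(k)+[0,p[0],0])
    return fit([(cr,*q,k) for q,k in zip(pts,ks) if q],m,[0,-.1])
E
python3 - <<'E'
from h import *
for q in ([(160,130),(110,163),(111,222),(715,470),(672,510),(658,570)],
 [(155,166),(113,198),(117,257),(720,430),(678,472),(674,535)],
 [(157,145),(112,180),(112,236),(716,452),(668,490),(663,554)]):
  p,r=fitb2(q);print(p,r.tolist())
E
```

```text
[ 0.00620239 -0.13052157] [[-0.9, 0.4], [-0.2, 0.4], [-0.6, 0.9], [-0.1, -0.0], [0.2, 0.9], [-0.4, 0.7]]
[0.00538942 0.01292321] [[0.1, 0.1], [-0.8, 0.4], [0.1, 1.6], [-0.1, -0.0], [-0.1, 0.4], [-0.5, 1.4]]
[ 0.00452117 -0.06388284] [[-0.8, 0.3], [-1.1, -0.1], [-0.4, 1.4], [-0.2, -0.3], [1.2, 1.0], [-0.3, 0.8]]
```

>>> {"method": "servo_tool", "body": {"deltas": [[[50,0,0,0,0],[50,0,0,0,0],[50,0,0,0,0],[50,0,0,0,0]]]}}

```text
time: 7.08
tool_pos: [0.5639, 0.0145, 0.0721]
tool_rot: [-0.0, 0.771, 0.637, -0.0]
contact_force: [0.3, 0.0, 0.2]
gripper_width: 0.586
```

```bash
python3 - <<'E'
from h import *
print(state()['time'])
a,_=snap('scene','s6');b,_=snap('side','d6')
x=cv2.imread('pics/s5.png')[:,:,::-1]
def ed(im): # top row of bright web edge near far end & near-end; column scan
    out=[]
    for u in (285,290,400,408):
        col=im[170:320,u].astype(int).mean(1);out.append(col)
    return out
for A,B in zip(ed(x),ed(a)):
    # best vertical subpixel shift
    A2=np.interp(np.arange(0,149,.1),np.arange(150),A);B2=np.interp(np.arange(0,149,.1),np.arange(150),B)
    print(min(range(-60,61),key=lambda k:np.sum((A2[100:-100]-np.roll(B2,k)[100:-100])**2))/10)
crop(a,255,170,425,315,4.6,'s6c');crop(b,265,190,385,330,4.2,'d6c')
E
```

```text
7.075
-0.6
-0.2
1.0
0.6
```

View pics/s6c.png

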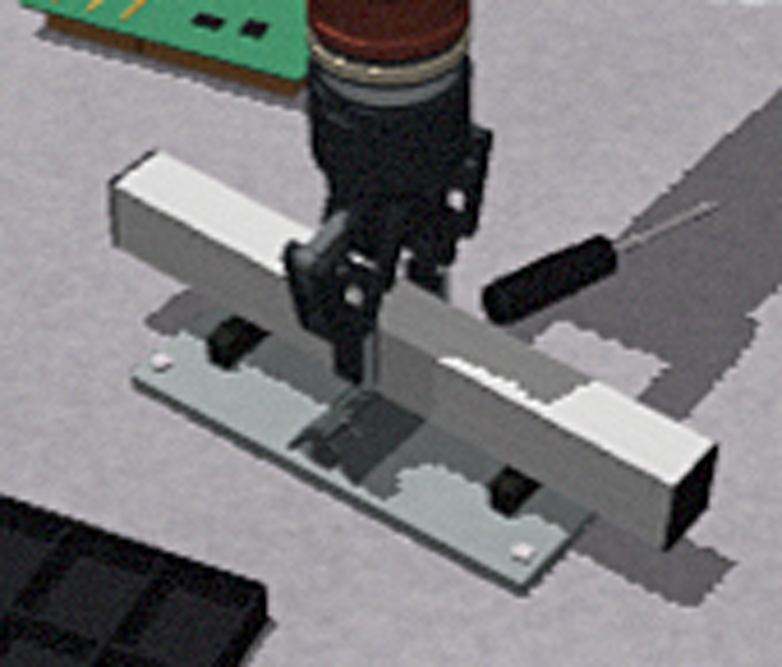

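View pics/d6c.png

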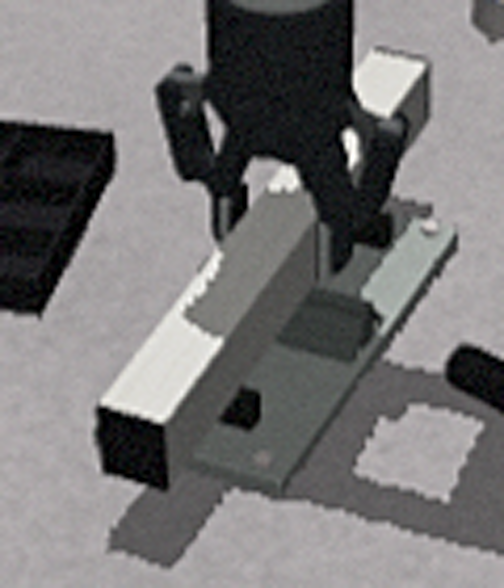

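```bash
cat >> h.py <<'E'
CR['f']=('d',265,190,4.2)
KB=[(-h,-.173,.003),(h,-.173,.003),(h,-.173,-.04),(-h,.173,.003),(h,.173,.003),(h,.173,-.04)]
KS=[(h,.173,.003),(-h,.173,.003),(-h,.173,-.04),(h,.173,-.04),(h,-.173,.003),(-h,-.173,.003)]
def fit2(e,f):
    return fit([('e',*q,k) for q,k in zip(e,KB) if q]+[('f',*q,k) for q,k in zip(f,KS) if q],boom,[.565,.0115,.085,-.19,0])
E
python3 - <<'E'
from h import *
p,r=fit2([(157,151),(113,184),(115,243),(717,448),(672,487),(668,550)],[(99,407),(168,422),(167,488),(104,472),(375,48),(430,65)])
print(p,r.tolist())
E
```

```text
[ 0.56225734  0.01539848  0.08158253 -0.19284059 -0.04701493] [[-0.3, -0.2], [-0.8, -0.2], [-0.3, 0.7], [0.2, -1.2], [0.9, -0.1], [-0.5, 0.1], [-0.4, -0.3], [-1.1, 0.9], [0.3, 0.8], [-0.1, -0.2], [0.4, 0.6], [0.7, -0.5]]
```

>>> {"method": "servo_tool", "body": {"deltas": [[[44,0,0,0,0],[38,0,0,0,0],[30,0,0,0,0],[30,0,0,0,0],[30,0,0,0,0]]]}}

```text
time: 7.8
tool_pos: [0.564, 0.0145, 0.0723]
tool_rot: [0.0, 0.771, 0.637, 0.0]
contact_force: [-0.4, 0.0, 2.0]
gripper_width: 0.408
```

>>> {"method": "servo_tool", "body": {"deltas": [[[30,-0.2,-1,0,0],[30,-0.3,-1.8,0.1,0],[30,-0.3,-1.8,0.1,0],[30,-0.3,-1.8,0.1,0],[30,-0.3,-1.8,0.1,0]]]}}

```text
time: 8.43
tool_pos: [0.5639, 0.0137, 0.0723]
tool_rot: [-0.0, 0.771, 0.637, 0.001]
contact_force: [0.3, 4.9, 1.5]
gripper_width: 0.413
```

```bash
python3 - <<'E'
from h import *
s=state();print(s['time'],s['tool_pos'],s['contact_force'],s['ft_torque'])
E
```

```text
8.425 [0.56389557 0.01367542 0.07234372] [0.34834591 4.86231454 1.46177335] [ 0.7359959  -0.16188867  0.01744498]
```

>>> {"method": "servo_tool", "body": {"deltas": [[[30,-0.2,-0.6,0,0],[30,-0.3,-1.2,0.1,0],[30,-0.3,-1.2,0.1,0],[30,-0.3,-1.2,0.1,0]]]}}

```text
time: 8.93
tool_pos: [0.5636, 0.0124, 0.0724]
tool_rot: [-0.0, 0.771, 0.637, 0.001]
contact_force: [2.6, 4.4, 0.6]
gripper_width: 0.412
```

>>> {"method": "servo_tool", "body": {"deltas": [[[30,0.3,0.8,0,0],[30,0.3,0.8,0,0]]]}}

```text
time: 9.18
tool_pos: [0.5636, 0.0124, 0.0724]
tool_rot: [-0.0, 0.771, 0.637, -0.0]
contact_force: [-0.5, 2.9, 2.5]
gripper_width: 0.411
```

>>> {"method": "servo_tool", "body": {"deltas": [[[36,0,0,0,0],[40,0,0,0,0],[46,0,0,0,0],[50,0,0,0,0],[50,0,0,0,0]]]}}

```text
time: 9.8
tool_pos: [0.5636, 0.0122, 0.0723]
tool_rot: [0.0, 0.771, 0.637, -0.0]
contact_force: [-0.5, 0.4, -0.9]
gripper_width: 0.582
```

>>> {"method": "servo_tool", "body": {"deltas": [[[50,0,0,0,0],[50,0,0,0,0],[50,0,0,0,0],[50,0,0,0,0],[50,0,0,0,0]]]}}

```text
time: 10.42
tool_pos: [0.5636, 0.0123, 0.0723]
tool_rot: [0.0, 0.771, 0.637, 0.0]
contact_force: [0.3, -0.4, 1.4]
gripper_width: 0.586
```

>>> {"method": "servo_tool", "body": {"deltas": [[[50,0,0,0,0],[50,0,0,0,0],[50,0,0,0,0],[50,0,0,0,0],[50,0,0,0,0]]]}}

```text
time: 11.05
tool_pos: [0.5636, 0.0123, 0.0723]
tool_rot: [0.0, 0.771, 0.637, -0.0]
contact_force: [0.0, -0.1, 0.9]
gripper_width: 0.586
```

```bash
python3 - <<'E'
from h import *
print(state()['time'])
a,_=snap('scene','s7');b,_=snap('side','d7')
crop(a,255,170,425,315,4.6,'s7c');crop(b,265,190,385,330,4.2,'d7c')
E
```

```text
11.05
```

View pics/s7c.png

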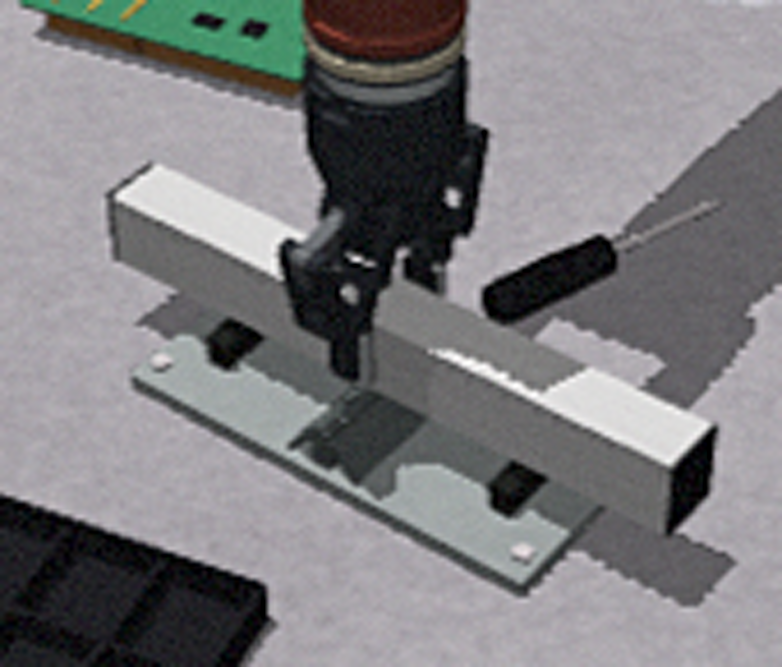

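View pics/d7c.png

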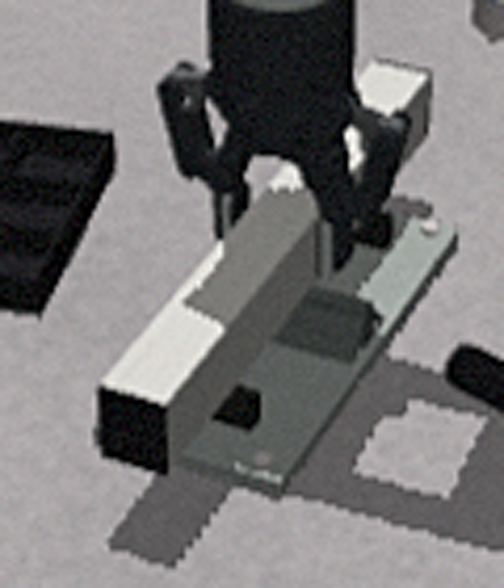

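```bash
python3 - <<'E'
from h import *
p,r=fit2([(151,163),(110,196),(114,256),(717,428),(670,466),(667,532)],[(102,387),(168,403),(167,471),(104,455),(376,61),(432,74)])
print(p,r.tolist())
for k in (-.02,0,.02):
  q=list(p);q[4]=k
  print(k,[np.round(proj(C['s'],boom(q,(h,y,.003))),1).tolist() for y in(-.173,.173)])
# foot-plane check of both: pitch of foot edge as measured
E
```

```text
[ 0.56175563  0.01259678  0.08242786 -0.1898484   0.01037284] [[0.1, -0.2], [-0.9, -0.2], [-0.1, 0.8], [-0.5, -1.2], [0.7, 0.1], [0.1, 0.3], [-0.6, -0.4], [-0.4, 0.4], [0.4, 0.8], [-0.1, -0.1], [0.3, -0.0], [0.4, -0.1]]
-0.02 [[277.5, 210.3], [400.8, 272.8]]
0 [[277.6, 211.5], [400.9, 271.6]]
0.02 [[277.7, 212.6], [401.0, 270.4]]
```

>>> {"method": "servo_tool", "body": {"deltas": [[[50,0,0,15,0],[50,0,0,45,0],[50,0,0,100,0],[50,0,0,140,0]]]}}

```text
time: 11.65
tool_pos: [0.5643, 0.0122, 0.2162]
tool_rot: [0.001, 0.771, 0.637, 0.001]
contact_force: [0.1, 0.0, 0.3]
gripper_width: 0.582
```

```bash
python3 - <<'E'
from h import *
for n,q in (('pA',(155,105)),('pB',(475,90)),('pink',(388,425))): print(n,at_z(*uv('c3',*q),.052))
for n,q in (('pink',(117,240)),('pA',(527,82)),('pB',(645,350))): print(n,at_z(*uv('c4',*q),.052))
t=.012;w=.005
o=[('c3',q[0],q[1],(a,b,.052)) for q,(a,b) in zip([(345,187),(370,197),(352,235),(322,228)],[(-t,-w),(-t,w),(t,w),(t,-w)])]
o+=[('c4',q[0],q[1],(a,b,.052)) for q,(a,b) in zip([(395,215),(456,237),(448,254),(386,232)],[(t,-w),(-t,-w),(-t,w),(t,w)])]
X=.026;Y=.012
o+=[('c3',268,290,(X,-Y,.018)),('c3',327,327,(X,Y,.018)),('c3',383,250,(-X,Y,.018)),('c3',322,363,(X,Y,0)),
 ('c4',342,300,(X,Y,.018)),('c4',478,345,(-X,Y,.018)),('c4',500,303,(-X,-Y,.018)),('c4',343,335,(X,Y,0)),('c4',477,383,(-X,Y,0))]
print(fit(o,sad,[.462,.393,-.14]))
a,_=snap('scene','s8');b,_=snap('side','d8')
crop(a,255,170,425,315,4.6,'s8c');crop(b,265,190,385,330,4.2,'d8c')
E
```

```text
pA [0.4372928  0.31680851 0.052     ]
pB [0.37722255 0.42201476 0.052     ]
pink [0.56245379 0.42566854 0.052     ]
pink [0.5620047  0.42126262 0.052     ]
pA [0.4377707  0.31361408 0.052     ]
pB [0.37574091 0.42264245 0.052     ]
(array([ 0.45974528,  0.3926551 , -0.17450793]), array([[ 0.7, -1.3],
       [ 1. , -1.1],
       [-0.2, -1.2],
       [ 0.3, -1.9],
       [-0. , -0.6],
       [ 0.3, -0.7],
       [-0.3,  0.1],
       [-0.6,  0.1],
       [ 0.3,  1.2],
       [ 1.1, -0.3],
       [ 0.7, -1.1],
       [ 0.2, -0.6],
       [-0.3, -0.4],
       [-0.6,  0.5],
       [ 0.2, -1.3],
       [-0.4, -0.8],
       [-0.5, -0.6]]))
```

View pics/s8c.png

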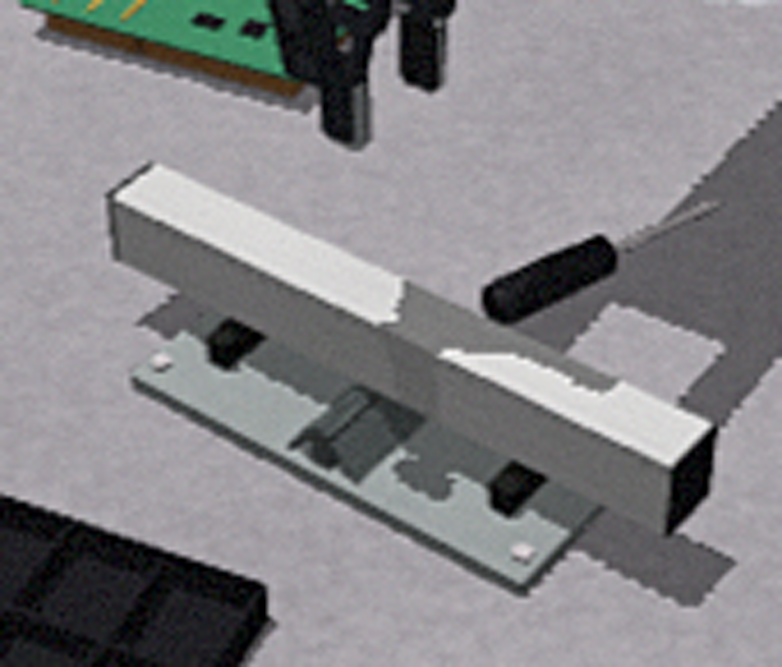

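View pics/d8c.png

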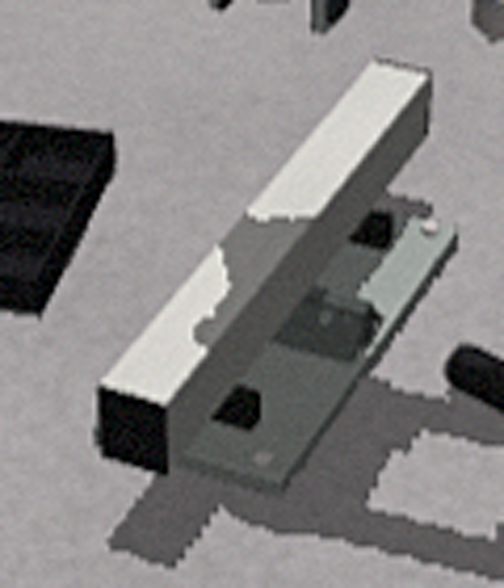

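```bash
python3 - <<'E'
from h import *
s=state();print(s['tool_pos'],s['tool_rot'])
im,c=snap('wrist','w3');np.save('w3c.npy',np.array(c['world_from_camera']))
E
```

```text
[0.56702917 0.01202507 0.22048983] [0.00460447 0.77058415 0.63730596 0.00447089]
```

View pics/w3.png

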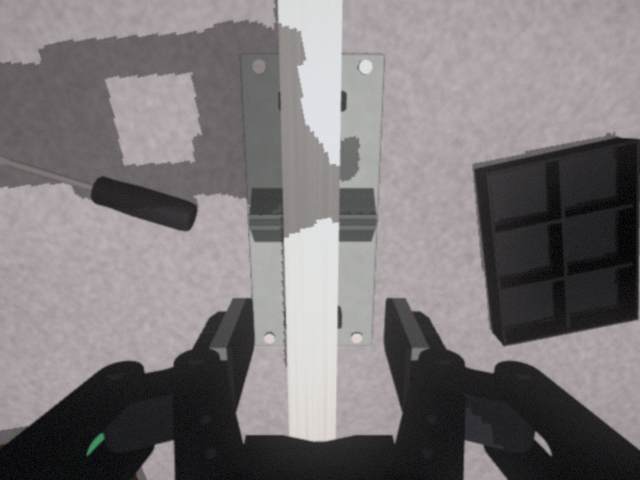

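>>> {"method": "servo_tool", "body": {"deltas": [[[50,0,0,0,0],[50,0,0,0,0],[50,0,0,0,0],[50,0,0,0,0]]]}}

```text
time: 12.3
tool_pos: [0.5633, 0.0124, 0.2115]
tool_rot: [-0.0, 0.771, 0.637, -0.0]
contact_force: [-0.7, 0.1, 0.3]
gripper_width: 0.587
```

```bash
python3 - <<'E'
from h import *
s=state();print(s['tool_pos'],s['tool_rot'])
im,c=snap('wrist','w3b');np.save('w3c.npy',np.array(c['world_from_camera']))
crop(im,230,40,400,360,1.8,'w3d');crop(im,235,170,395,250,5,'w3e')
E
```

```text
[0.56331306 0.01236536 0.21150979] [-4.85121511e-04  7.70643609e-01  6.37266001e-01 -4.86727867e-04]
```

View pics/w3d.png

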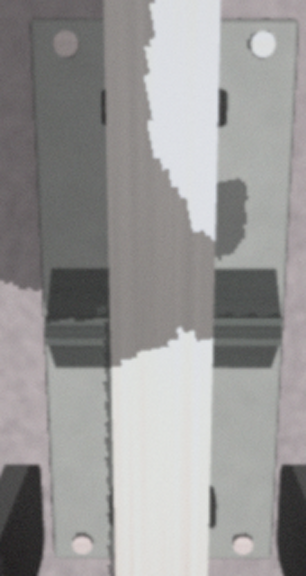

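View pics/w3e.png

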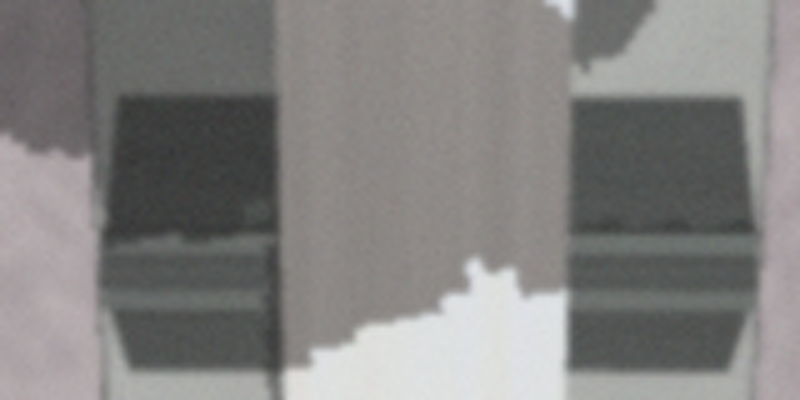

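```bash
python3 - <<'E'
from h import *
c=calibration('wrist');c['world_from_camera']=np.load('w3c.npy')
def u(x,y): return 235+(x+.5)/5-.5,170+(y+.5)/5-.5
print('top',at_z(c,*u(425,235),.037),at_z(c,*u(425,310),.037),at_z(c,*u(430,272),.037))
print('ridge ends',at_z(c,*u(105,272),.037),at_z(c,*u(755,272),.037))
print('base',at_z(c,*u(430,97),.012),at_z(c,*u(430,370),.012),(at_z(c,*u(430,97),.012)+at_z(c,*u(430,370),.012))/2)
a=at_z(c,*u(281,272),.088);b=at_z(c,*u(569,272),.088);print('boom',a,b,(a+b)/2,np.linalg.norm(a-b))
E
```

```text
top [0.56425448 0.01431474 0.037     ] [0.56205247 0.00275182 0.037     ] [0.56392068 0.00849992 0.037     ]
ridge ends [0.51540031 0.01776587 0.037     ] [ 0.61243354 -0.0007646   0.037     ]
base [0.56821281 0.03059146 0.012     ] [ 0.55965423 -0.0145262   0.012     ] [0.56393352 0.00803263 0.012     ]
boom [0.54775417 0.02509868 0.088     ] [0.58339573 0.0182922  0.088     ] [0.56557495 0.02169544 0.088     ] 0.036285652335762475
```

>>> {"method": "servo_tool", "body": {"deltas": [[[50,-15,55,0,0],[50,-30,110,0,0],[50,-45,165,0,0],[50,-60,220,0,0],[50,-75,275,0,0]]]}}

```text
time: 12.98
tool_pos: [0.4879, 0.2891, 0.2124]
tool_rot: [0.0, 0.771, 0.637, 0.0]
contact_force: [1.6, -0.1, -0.3]
gripper_width: 0.587
```

>>> {"method": "servo_tool", "body": {"deltas": [[[44,-15,50,0,0],[44,-29,105,0,0],[44,-29,105,0,0],[44,-29,105,0,0],[44,-29,105,0,0]]]}}

```text
time: 13.6
tool_pos: [0.4601, 0.3913, 0.2122]
tool_rot: [0.0, 0.771, 0.637, -0.0]
contact_force: [0.0, -0.8, 0.1]
gripper_width: 0.514
```

>>> {"method": "servo_tool", "body": {"deltas": [[[44,0,0,0,0],[44,0,0,0,0]]]}}

```text
time: 13.85
tool_pos: [0.46, 0.3917, 0.2124]
tool_rot: [0.0, 0.771, 0.637, 0.0]
contact_force: [0.4, 0.4, 0.5]
gripper_width: 0.514
```

```bash
python3 - <<'E'
from h import *
s=state();print(s['tool_pos'],s['tool_rot'])
im,c=snap('wrist','w4');np.save('w4c.npy',np.array(c['world_from_camera']))
print(proj(c,[.46,.393,.052]))
crop(im,240,130,400,250,5,'w4e')
E
```

```text
[0.45999296 0.39166793 0.21239574] [1.75047187e-05 7.71015010e-01 6.36816968e-01 5.90772486e-05]
[318.20939743 222.27913882]
```

View pics/w4.png

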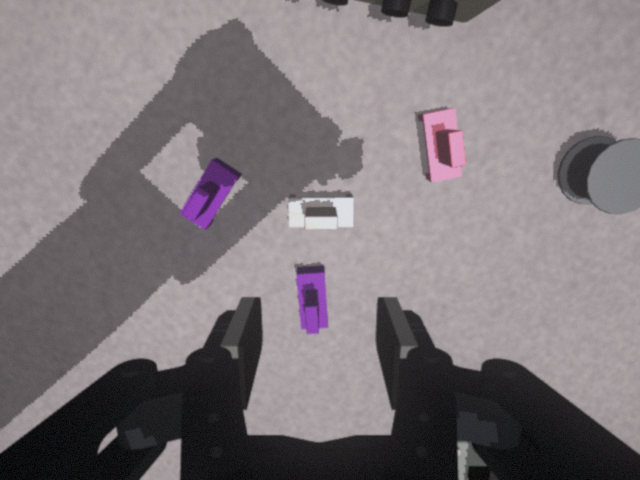

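View pics/w4e.png

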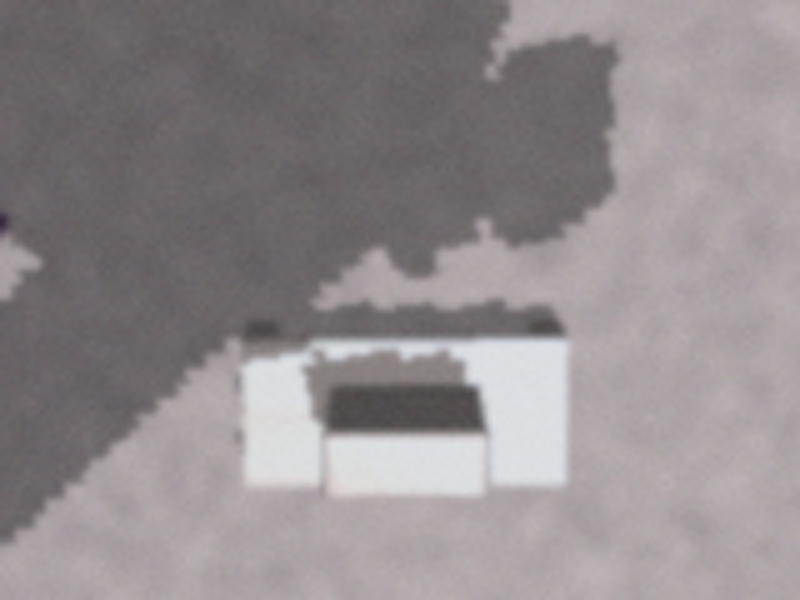

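```bash
python3 - <<'E'
from h import *
c=calibration('wrist');c['world_from_camera']=np.load('w4c.npy')
def u(x,y): return 240+(x+.5)/5-.5,130+(y+.5)/5-.5
print(at_z(c,*u(406.5,464),.052),np.linalg.norm(at_z(c,*u(327,464),.052)-at_z(c,*u(486,464),.052)),np.linalg.norm(at_z(c,*u(400,432),.052)-at_z(c,*u(400,496),.052)))
print(at_z(c,*u(405.5,412),.018))
a=at_z(c,*u(243,480),.018);b=at_z(c,*u(568,480),.018);print(np.arctan2(*(b-a)[[1,0]]))
E
```

```text
[0.46189316 0.39254361 0.052     ] 0.022991677913577868 0.009543376389556192
[0.46192424 0.39245353 0.018     ]
-0.19028298775213895
```

>>> {"method": "servo_tool", "body": {"deltas": [[[44,1,0.5,-45,0],[44,2,0.5,-90,0],[44,2,0.5,-130,0],[44,2,0.5,-155,0],[44,2,0.5,-168,0]]]}}

```text
time: 14.52
tool_pos: [0.4609, 0.3921, 0.0425]
tool_rot: [-0.0, 0.771, 0.637, -0.001]
contact_force: [0.0, 0.6, 0.3]
gripper_width: 0.517
```

>>> {"method": "servo_tool", "body": {"deltas": [[[44,0,0,0,0],[40,0,0,0,0],[36,0,0,0,0],[36,0,0,0,0]]]}}

```text
time: 15.02
tool_pos: [0.4621, 0.3932, 0.0453]
tool_rot: [0.0, 0.771, 0.637, 0.001]
contact_force: [-0.3, -0.4, 0.5]
gripper_width: 0.418
```

```bash
python3 - <<'E'
from h import *
s=state();print(s['tool_pos'],s['contact_force'])
im,c=snap('wrist','w5')
a,_=snap('scene','s9');crop(a,460,215,560,315,6,'s9c')
E
```

```text
[0.46213046 0.3932079  0.0453157 ] [-0.31030931 -0.42749451  0.4559597 ]
```

View pics/w5.png

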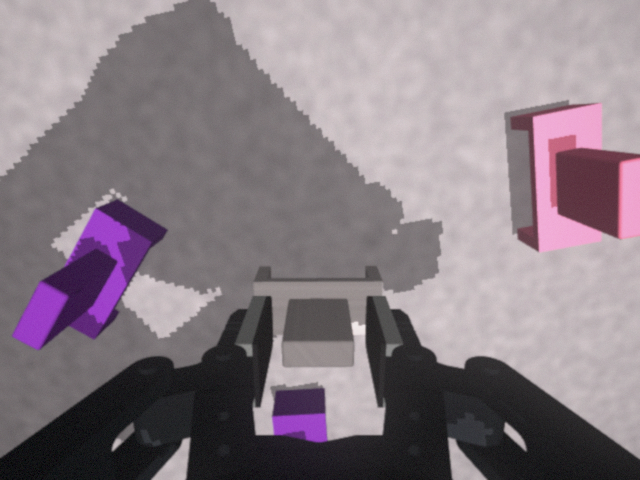

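View pics/s9c.png

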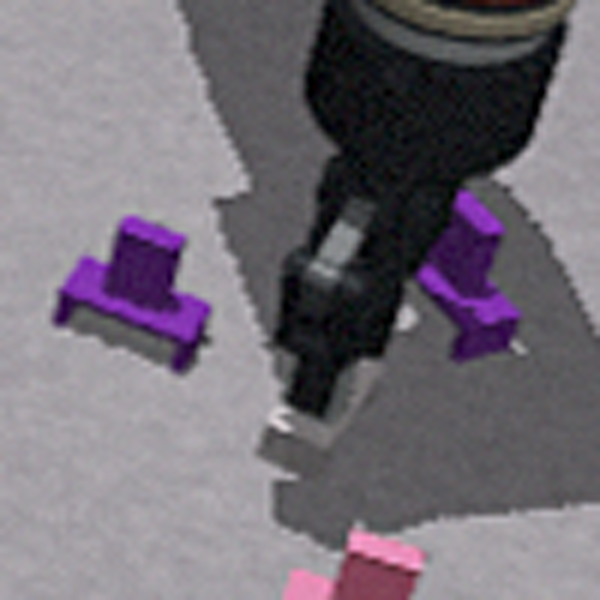

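```bash
python3 - <<'E'
from h import *
c=calibration('wrist');s=state();print(s['tool_pos'])
P=[at_z(c,*q,.052) for q in[(285,341),(353,340),(353,366),(283,366)]]
for p in P: print(p)
print(np.mean(P,0))
print(proj(c,s['tool_pos']))
E
```

```text
[0.46183229 0.3930033  0.04483797]
[0.45184618 0.39933314 0.052     ]
[0.47361709 0.39552805 0.052     ]
[0.47202378 0.38591481 0.052     ]
[0.44921414 0.39029585 0.052     ]
[0.4616753  0.39276796 0.052     ]
[318.79220503 341.16293344]
```

>>> {"method": "servo_tool", "body": {"deltas": [[[30,0,0,-1,0],[22,0,0,-1,0],[16,0,0,-1,0],[16,0,0,-1,0],[16,0,0,-1,0]]]}}

```text
time: 15.75
tool_pos: [0.4617, 0.3929, 0.0434]
tool_rot: [-0.0, 0.771, 0.637, 0.0]
contact_force: [-0.8, -0.1, 1.7]
gripper_width: 0.266
```

```bash
python3 - <<'E'
from h import *
s=state();print(s['tool_pos'],s['contact_force'],s['ft_torque'],s['gripper_width'])
im,c=snap('wrist','w6');crop(im,220,240,420,400,4,'w6c')
E
```

```text
[0.46171156 0.39287908 0.04339494] [-0.82098712 -0.05038745  1.72478015] [0.03748107 0.00411036 0.04950218] 0.2660113318333683
```

View pics/w6c.png

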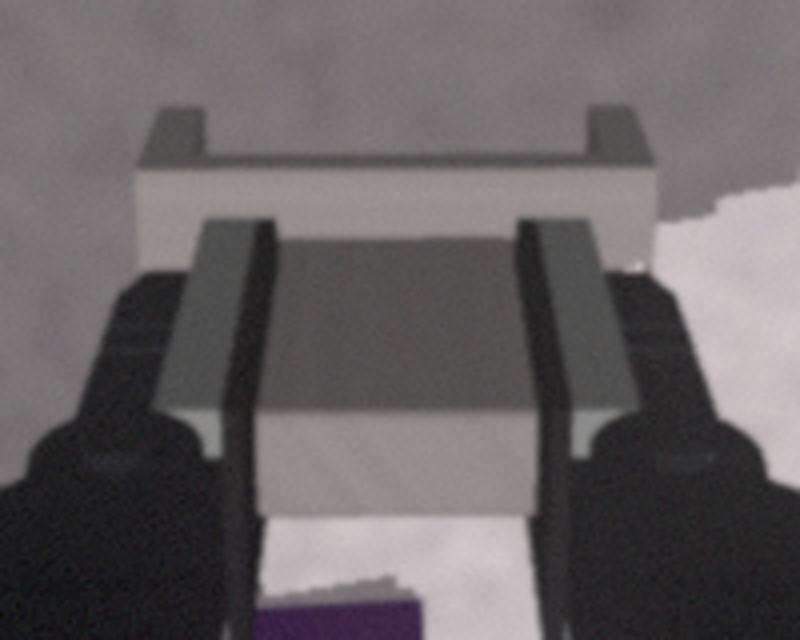

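>>> {"method": "servo_tool", "body": {"deltas": [[[16,0,0,15,0],[16,0,0,50,0],[16,0,0,100,0],[16,0,0,140,0],[16,0,0,150,0]]]}}

```text
time: 16.42
tool_pos: [0.4632, 0.3939, 0.1982]
tool_rot: [0.0, 0.771, 0.637, 0.004]
contact_force: [-0.7, -1.1, -0.5]
gripper_width: 0.264
```

>>> {"method": "servo_tool", "body": {"deltas": [[[16,8,-30,0,0],[16,20,-77,0,0],[16,33,-125,0,0],[16,46,-172,0,0],[16,58,-220,0,0]]]}}

```text
time: 17.05
tool_pos: [0.519, 0.1712, 0.1919]
tool_rot: [-0.001, 0.771, 0.637, -0.001]
contact_force: [0.2, -0.3, -0.6]
gripper_width: 0.267
```

>>> {"method": "servo_tool", "body": {"deltas": [[[16,12,-45,0,0],[16,25,-90,0,0],[16,34,-130,0,0],[16,40,-152,0,0],[16,43.5,-162.5,0,0]]]}}

```text
time: 17.68
tool_pos: [0.5625, 0.0092, 0.192]
tool_rot: [-0.001, 0.771, 0.637, -0.001]
contact_force: [0.4, -0.5, -0.3]
gripper_width: 0.265
```

>>> {"method": "servo_tool", "body": {"deltas": [[[16,0,0,0,0],[16,0,0,0,0],[16,0,0,-10,0],[16,0,0,-20,0],[16,0,0,-20,0]]]}}

```text
time: 18.3
tool_pos: [0.562, 0.0108, 0.1714]
tool_rot: [-0.001, 0.77, 0.637, -0.001]
contact_force: [0.5, -0.5, 0.3]
gripper_width: 0.27
```

```bash
python3 - <<'E'
from h import *
s=state();print(s['tool_pos'],s['contact_force'],s['gripper_width'],s['time'])
im,c=snap('wrist','w7');a,_=snap('scene','s10');b,_=snap('side','d10')
crop(a,255,150,425,315,4.6,'s10c');crop(b,265,150,385,320,3.5,'d10c')
E
```

```text
[0.56202407 0.01077231 0.17137963] [ 0.54368922 -0.51162911  0.32543195] 0.2702650875218815 18.3
```

View pics/w7.png

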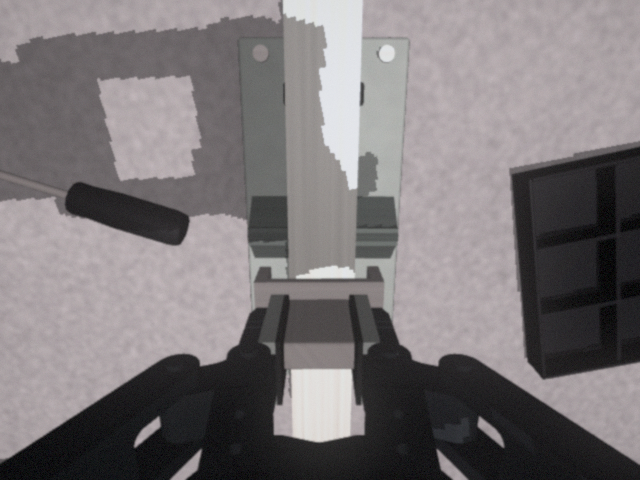

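View pics/s10c.png

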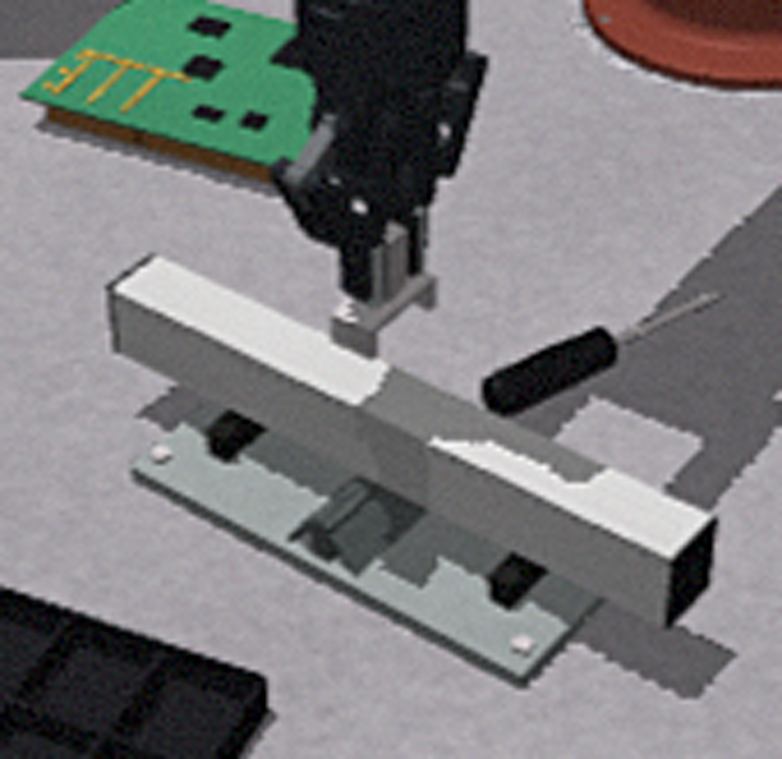

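View pics/d10c.png

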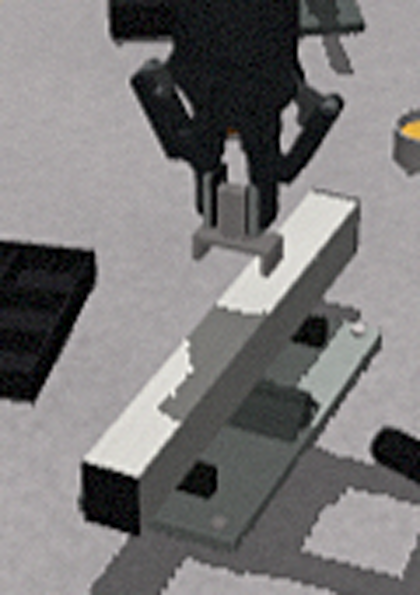

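```bash
python3 - <<'E'
from h import *
im=cv2.imread('pics/w7.png')[:,:,::-1];a=cv2.imread('pics/s10.png')[:,:,::-1];b=cv2.imread('pics/d10.png')[:,:,::-1]
crop(im,235,180,415,300,4.4,'w7c');crop(a,310,240,360,280,14,'s10r');crop(b,325,250,360,285,15,'d10r')
E
```

```text
(no output)
```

View pics/w7c.png

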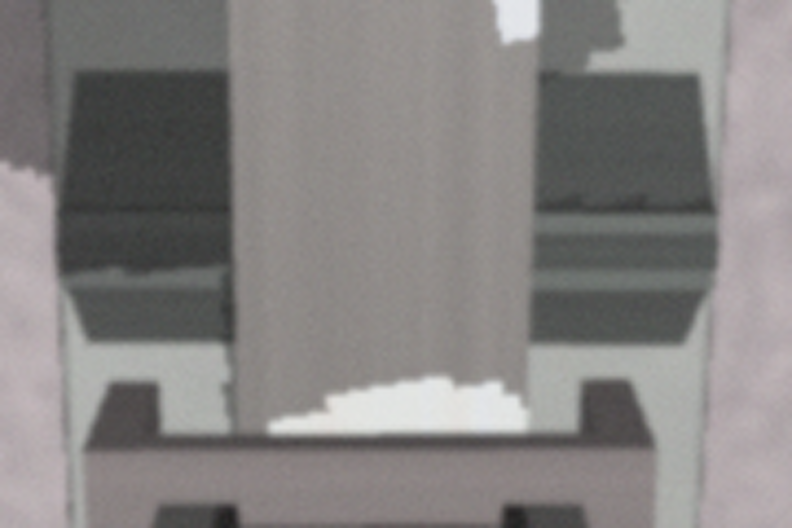

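View pics/s10r.png

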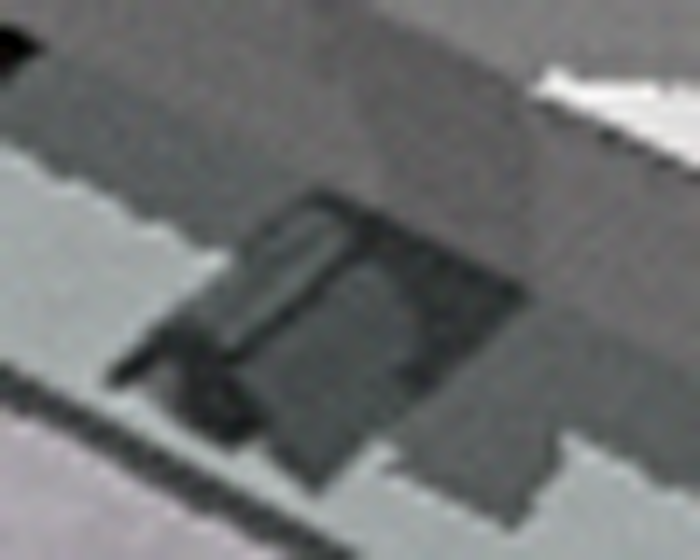

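View pics/d10r.png

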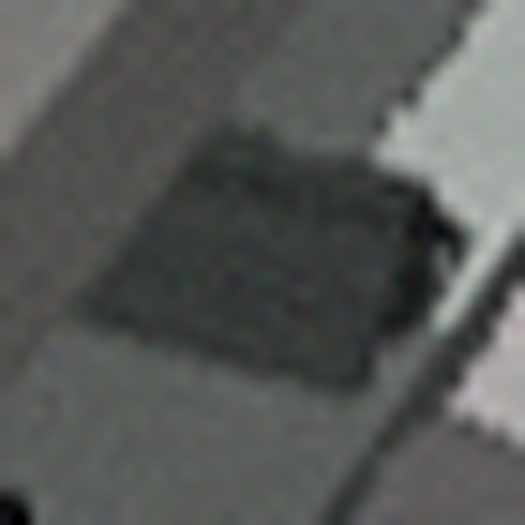

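```bash
python3 - <<'E'
from h import *
c=calibration('wrist');s=state();print(s['tool_pos'])
w=lambda x,y:(235+(x+.5)/4.4-.5,180+(y+.5)/4.4-.5)
R=R3(-.19);
def loc(P): return R[:,1]@np.array(P), R[:,0]@np.array(P)
tcp=np.array(s['tool_pos']);print('tcp along/lat',loc(tcp))
print('wr top',loc(at_z(c,*w(630,250),.037)),loc(at_z(c,*w(390,250),.037)))
print('wr base',(np.array(loc(at_z(c,*w(630,72),.012)))+loc(at_z(c,*w(630,343),.012)))/2)
print('wr boom at row 250',loc((at_z(c,*w(234,250),.088)+at_z(c,*w(533,250),.088))/2),'row 400',loc((at_z(c,*w(238,400),.088)+at_z(c,*w(528,400),.088))/2))
z=tcp[2]-.0434+.018
for q in [(88,450),(655,448)]: print('plate front edge',loc(at_z(c,*w(*q),z)))
S=lambda x,y:(310+(x+.5)/14-.5,240+(y+.5)/14-.5)
for n,q,zz in(('t',(165,325),.037),('t',(228,358),.037),('b',(110,380),.012),('b',(320,490),.012)):print('sc',n,loc(at_z(C['s'],*S(*q),zz)))
D=lambda x,y:(325+(x+.5)/15-.5,250+(y+.5)/15-.5)
for n,q,zz in(('b',(365,385),.012),('b',(455,225),.012)):print('sd',n,loc(at_z(C['d'],*D(*q),zz)))
print('knife guess .5639,.0083',loc([.5639,.0083,0]),loc([.5643,.0126,0]))
E
```

```text
[0.56317892 0.01040714 0.17335153]
tcp along/lat (np.float64(0.11658120122600218), np.float64(0.5510786011903307))
wr top (np.float64(0.11432240349229454), np.float64(0.5906757966701579)) (np.float64(0.11428419381519045), np.float64(0.5541955725552138))
wr base [0.11379427 0.59421018]
wr boom at row 250 (np.float64(0.12923122234283418), np.float64(0.5527417556434487)) row 400 (np.float64(0.10963613413686321), np.float64(0.5527477874161965))
plate front edge (np.float64(0.1279803481427538), np.float64(0.5256072371445714))
plate front edge (np.float64(0.12822256949932698), np.float64(0.5767403035453254))
sc t (np.float64(0.10877440285651237), np.float64(0.605602142636882))
sc t (np.float64(0.12175465796376726), np.float64(0.605599052349631))
sc b (np.float64(0.09251376656197417), np.float64(0.6010907513690474))
sc b (np.float64(0.13622836391758736), np.float64(0.6007993718071032))
sd b (np.float64(0.13266462815990032), np.float64(0.5013746194204477))
sd b (np.float64(0.08953933973620946), np.float64(0.5046412458017393))
knife guess .5639,.0083 (np.float64(0.114648166028722), np.float64(0.5521846593543238)) (np.float64(0.11894632779771688), np.float64(0.5517653677999718))
```

>>> {"method": "servo_tool", "body": {"deltas": [[[16,1,-2.4,0,0],[16,1,-2.4,-10,0],[16,1,-2.4,-24,0],[16,1,-2.4,-32,0],[16,1,-2.4,-36,0]]]}}

```text
time: 19.08
tool_pos: [0.5635, 0.008, 0.136]
tool_rot: [-0.001, 0.771, 0.637, -0.001]
contact_force: [-0.4, -0.1, -0.6]
gripper_width: 0.266
```

>>> {"method": "servo_tool", "body": {"deltas": [[[16,0,0,0,0],[16,0,0,0,0]]]}}

```text
time: 19.32
tool_pos: [0.5645, 0.0079, 0.1378]
tool_rot: [0.0, 0.771, 0.637, 0.0]
contact_force: [0.0, -1.1, -0.8]
gripper_width: 0.266
```

```bash
python3 - <<'E'
from h import *
s=state();print(s['tool_pos'],s['contact_force'],s['time'])
im,c=snap('wrist','w8');a,_=snap('scene','s11');b,_=snap('side','d11')
crop(im,220,150,420,310,4,'w8c');crop(a,255,150,425,315,4.6,'s11c');crop(b,285,190,365,290,6,'d11c')
E
```

```text
[0.56446404 0.0079347  0.13779225] [ 0.0019227  -1.10239568 -0.83297187] 19.325
```

View pics/w8c.png

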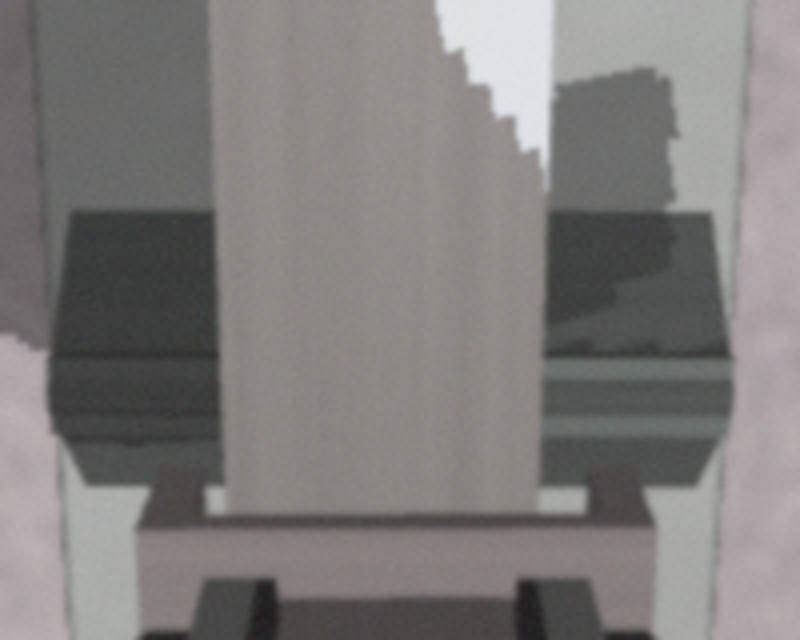

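View pics/s11c.png

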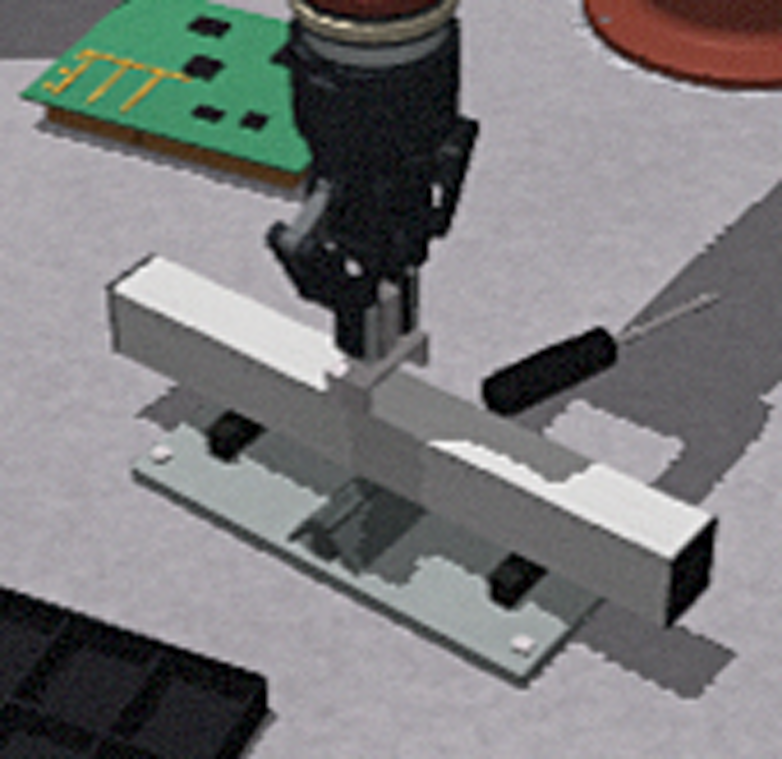

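View pics/d11c.png

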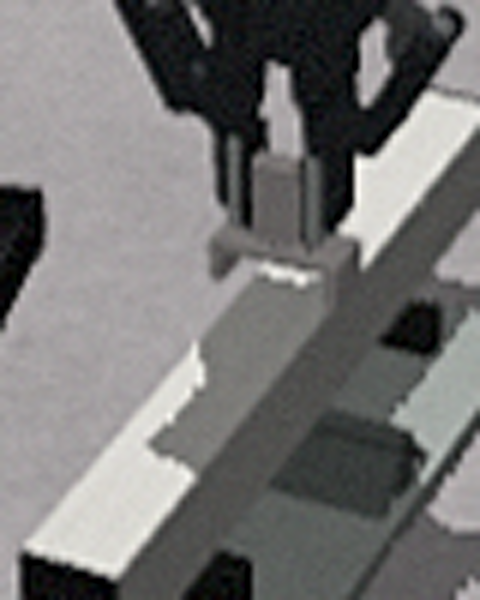

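```bash
python3 - <<'E'
from h import *
s=state();print(s['tool_pos'],s['joint_vel'].round(3))
im,c=snap('wrist','w9')
s2=state();print(s2['tool_pos'])
crop(im,220,150,420,310,4,'w9c')
np.save('w9.npy',np.array(c['world_from_camera']))
E
```

```text
[0.56443376 0.00792633 0.13783081] [ 0.001  0.001  0.003  0.    -0.001  0.   ]
[0.56434911 0.00792332 0.13771072]
```

View pics/w9c.png

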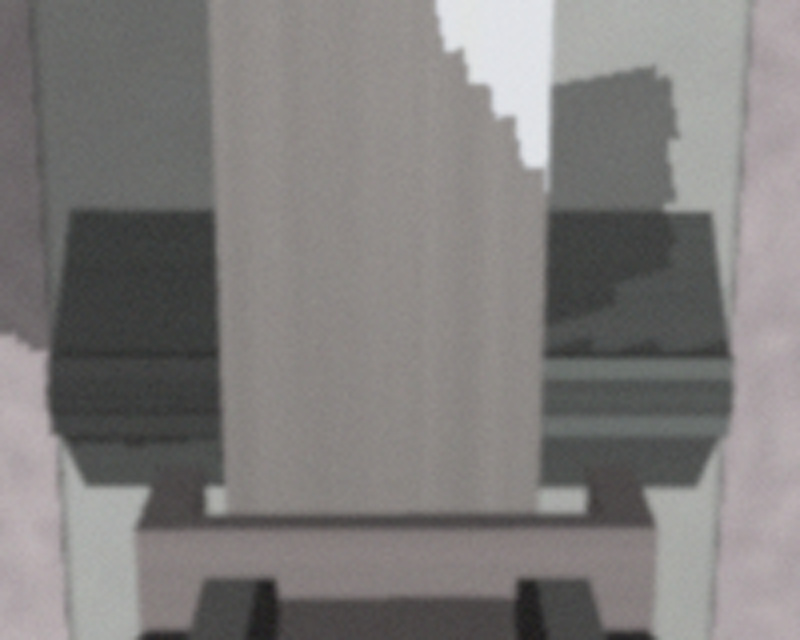

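```bash
python3 - <<'E'
from h import *
c=calibration('wrist');c['world_from_camera']=np.load('w9.npy')
w=lambda x,y:(220+(x+.5)/4-.5,150+(y+.5)/4-.5)
R=R3(-.19);loc=lambda P:(R[:,1]@np.array(P), R[:,0]@np.array(P))
tz=.1375;z=tz-.0434+.018
print('saddle',loc((at_z(c,*w(138,527),z)+at_z(c,*w(655,527),z))/2))
for a,b,v in((229,538,510),(218,547,300)): print('boom',loc((at_z(c,*w(a,v),.088)+at_z(c,*w(b,v),.088))/2))
print('ridge',loc(at_z(c,*w(640,397),.037)))
print('tcp',loc([.5644,.0080,0]))
E
```

```text
saddle (np.float64(0.1258582391024313), np.float64(0.5527972557688541))
boom (np.float64(0.11790116407127019), np.float64(0.5513515563245849))
boom (np.float64(0.14285953398934848), np.float64(0.5512682878407015))
ridge (np.float64(0.11493829423803231), np.float64(0.5884328990908797))
tcp (np.float64(0.1144479942056751), np.float64(0.5527323191403755))
```

>>> {"method": "servo_tool", "body": {"deltas": [[[16,-1.4,0.5,0,0],[16,-1.4,0.5,0,0],[16,-1.4,0.5,-6,0],[16,-1.4,0.5,-12,0],[16,-1.4,0.5,-16,0]]]}}

```text
time: 20.15
tool_pos: [0.5623, 0.0085, 0.1204]
tool_rot: [-0.0, 0.771, 0.637, -0.0]
contact_force: [-0.4, -0.1, -1.2]
gripper_width: 0.268
```

>>> {"method": "servo_tool", "body": {"deltas": [[[16,0,0,-0.5,0],[16,0,0,-1,0],[16,0,0,-1.5,0],[16,0,0,-2,0],[16,0,0,-2,0]]]}}

```text
time: 20.78
tool_pos: [0.5628, 0.0084, 0.1194]
tool_rot: [0.0, 0.771, 0.637, 0.0]
contact_force: [-0.8, 0.3, 0.1]
gripper_width: 0.267
```

```bash
python3 - <<'E'
from h import *
s=state();print(s['tool_pos'],s['contact_force'],s['ft_torque'])
im,c=snap('wrist','w10');a,_=snap('scene','s12');b,_=snap('side','d12')
crop(im,220,150,420,310,4,'w10c');crop(a,305,190,385,280,6.5,'s12c');crop(b,285,190,365,290,6,'d12c')
E
```

```text
[0.56276145 0.0084245  0.11937268] [-0.79283951  0.34606624  0.13784692] [ 0.00413163 -0.02925693 -0.01629717]
```

View pics/w10c.png

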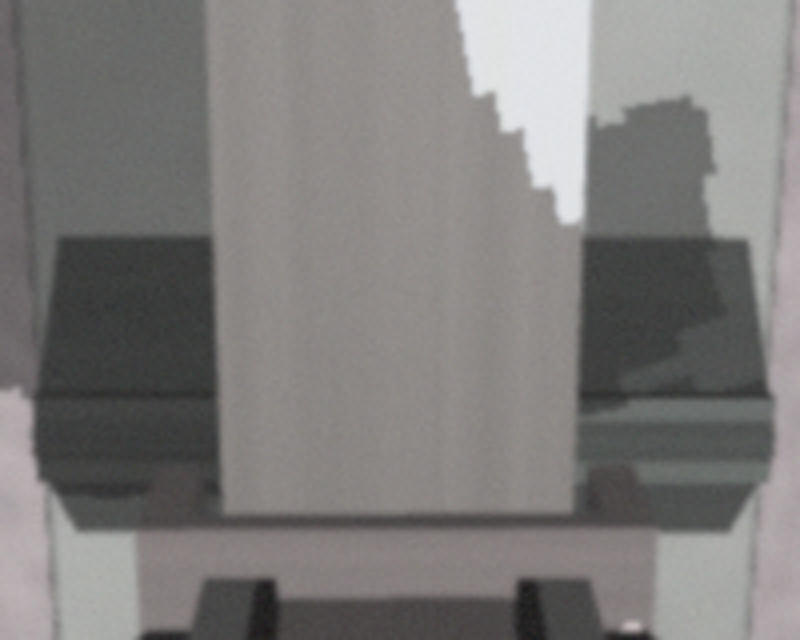

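View pics/s12c.png

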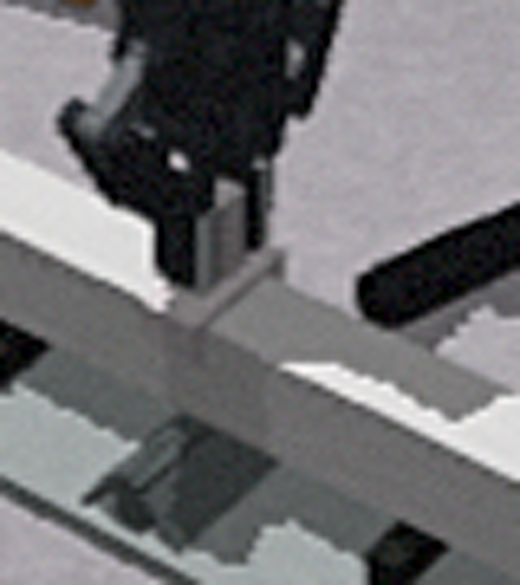

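View pics/d12c.png

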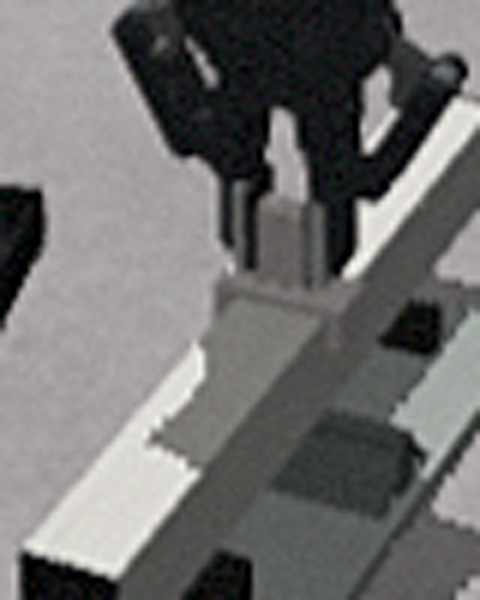

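>>> {"method": "servo_tool", "body": {"deltas": [[[16,0,0,-0.5,0],[16,0,0,-1,0],[16,0,0,-1.5,0],[16,0,0,-1.5,0]]]}}

```text
time: 21.42
tool_pos: [0.5626, 0.0084, 0.1177]
tool_rot: [-0.0, 0.771, 0.637, -0.0]
contact_force: [-0.1, -0.1, 0.1]
gripper_width: 0.268
```

>>> {"method": "servo_tool", "body": {"deltas": [[[16,0,0,-0.4,0],[16,0,0,-0.8,0],[16,0,0,-0.8,0]]]}}

```text
time: 21.8
tool_pos: [0.5628, 0.0084, 0.1172]
tool_rot: [0.0, 0.771, 0.637, 0.0]
contact_force: [-1.0, 0.5, 0.6]
gripper_width: 0.265
```

```bash
python3 - <<'E'
from h import *
s=state();print(s['tool_pos'],s['contact_force'],s['ft_torque'])
b,_=snap('side','d13')
crop(b,285,190,365,290,6,'d13c')
E
```

```text
[0.56280223 0.00841226 0.11720265] [-1.04713254  0.52727705  0.62173226] [0.05655778 0.03616215 0.03514558]
```

View pics/d13c.png

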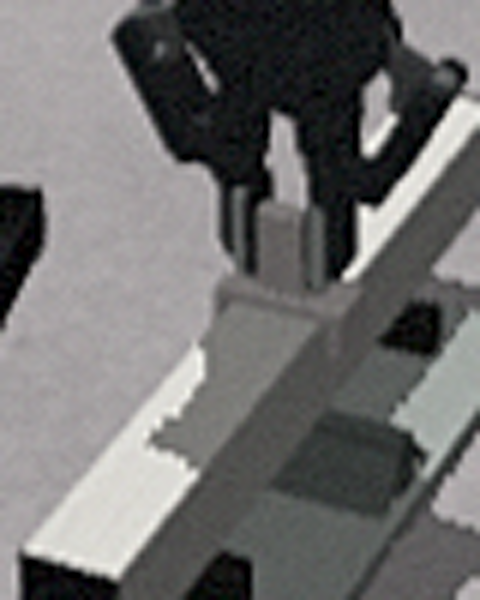

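>>> {"method": "servo_tool", "body": {"deltas": [[[16,0,0,-0.4,0],[16,0,0,-0.4,0]]]}}

```text
time: 22.1
tool_pos: [0.5629, 0.0084, 0.1171]
tool_rot: [0.0, 0.771, 0.637, 0.0]
contact_force: [-1.4, 0.6, 5.1]
gripper_width: 0.269
```

>>> {"method": "servo_tool", "body": {"deltas": [[[16,0,0,-0.4,0],[16,0,0,-0.4,0]]]}}

```text
time: 22.35
tool_pos: [0.5629, 0.0084, 0.1171]
tool_rot: [0.0, 0.771, 0.637, 0.0]
contact_force: [-3.2, -0.4, 6.7]
gripper_width: 0.269
```

>>> {"method": "servo_tool", "body": {"deltas": [[[16,0,0,-0.4,0],[16,0,0,-0.4,0]]]}}

```text
time: 22.6
tool_pos: [0.5629, 0.0084, 0.1171]
tool_rot: [0.0, 0.771, 0.637, -0.0]
contact_force: [-4.9, 0.4, 9.0]
gripper_width: 0.264
```

>>> {"method": "servo_tool", "body": {"deltas": [[[16,0,0,0.9,0],[16,0,0,0.9,0]]]}}

```text
time: 22.85
tool_pos: [0.5629, 0.0084, 0.1171]
tool_rot: [0.0, 0.771, 0.637, 0.0]
contact_force: [-2.4, 0.5, 5.1]
gripper_width: 0.271
```

>>> {"method": "servo_tool", "body": {"deltas": [[[22,0,0,0,0],[26,0,0,0,0],[30,0,0,0,0],[34,0,0,0,0],[38,0,0,0,0]]]}}

```text
time: 23.48
tool_pos: [0.5626, 0.0085, 0.1164]
tool_rot: [-0.0, 0.771, 0.637, -0.0]
contact_force: [0.1, -1.1, -0.5]
gripper_width: 0.443
```

>>> {"method": "servo_tool", "body": {"deltas": [[[42,0,0,0,0],[42,0,0,0,0]]]}}

```text
time: 23.72
tool_pos: [0.5627, 0.0084, 0.1167]
tool_rot: [0.0, 0.771, 0.637, 0.0]
contact_force: [0.4, -0.2, -0.5]
gripper_width: 0.494
```

```bash
python3 - <<'E'
from h import *
s=state();print(s['tool_pos'],s['contact_force'],s['ft_torque'],s['gripper_width'])
im,c=snap('wrist','w14');a,_=snap('scene','s14');b,_=snap('side','d14')
crop(a,255,170,425,315,4.6,'s14c');crop(b,265,190,385,330,4.2,'d14c')
E
```

```text
[0.5627406  0.00844821 0.11670988] [ 0.38366711 -0.15705015 -0.46105012] [-0.04177768  0.02788758  0.02164517] 0.4939745738869744
```

View pics/w14.png

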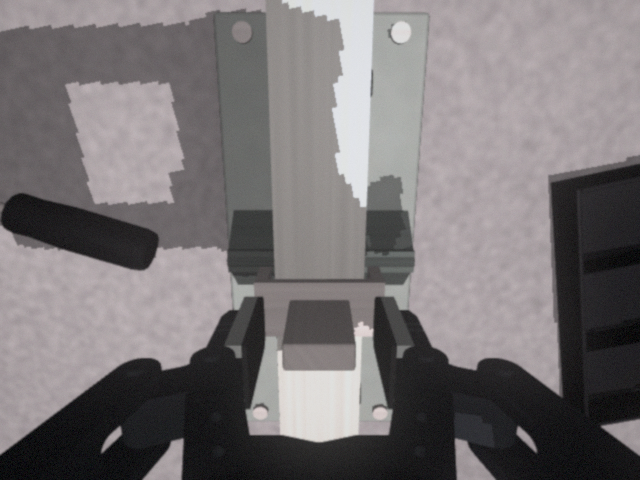

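View pics/s14c.png

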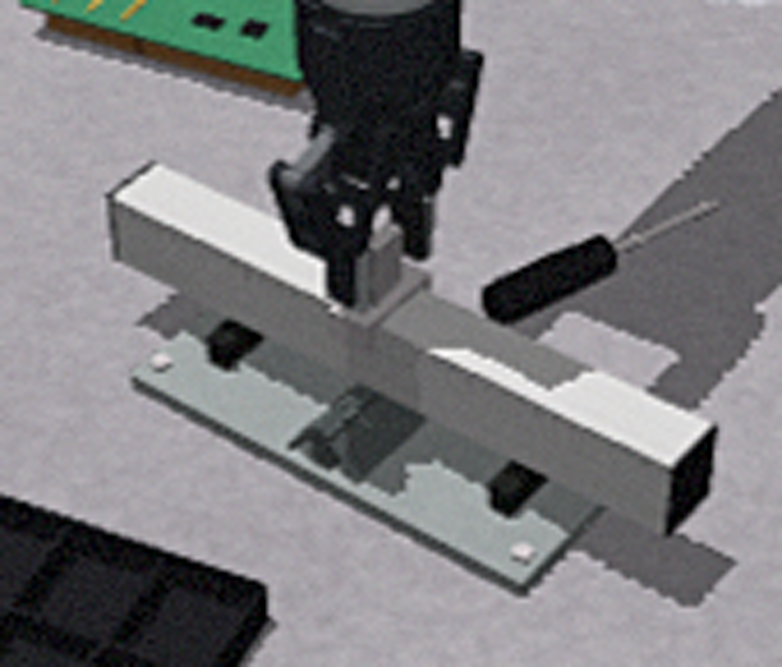

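Tab is free of both pads, boom is unchanged (end bottom corner (667,532) as before). Retreat straight up, then check.

>>> {"method": "servo_tool", "body": {"deltas": [[[42,0,0,8,0],[42,0,0,30,0],[42,0,0,70,0],[42,0,0,110,0],[42,0,0,130,0]]]}}

```text
time: 24.5
tool_pos: [0.5638, 0.0084, 0.2502]
tool_rot: [0.002, 0.771, 0.637, 0.002]
contact_force: [0.4, -0.7, 1.3]
gripper_width: 0.494
```

>>> {"method": "servo_tool", "body": {"deltas": [[[42,0,0,0,0],[42,0,0,0,0],[42,0,0,0,0],[42,0,0,0,0]]]}}

```text
time: 25.0
tool_pos: [0.5622, 0.0085, 0.2452]
tool_rot: [-0.001, 0.771, 0.637, -0.001]
contact_force: [0.1, -0.1, -0.4]
gripper_width: 0.49
```

```bash
python3 - <<'E'
from h import *
s=state();print(s['time'],s['tool_pos'])
im,c=snap('wrist','w15');np.save('w15.npy',np.array(c['world_from_camera']));a,_=snap('scene','s15');b,_=snap('side','d15')
crop(a,255,170,425,315,4.6,'s15c');crop(b,265,190,385,330,4.2,'d15c');crop(im,240,150,400,270,5,'w15c')
E
```

```text
25.0 [0.56217597 0.0084866  0.24523858]
```

View pics/s15c.png

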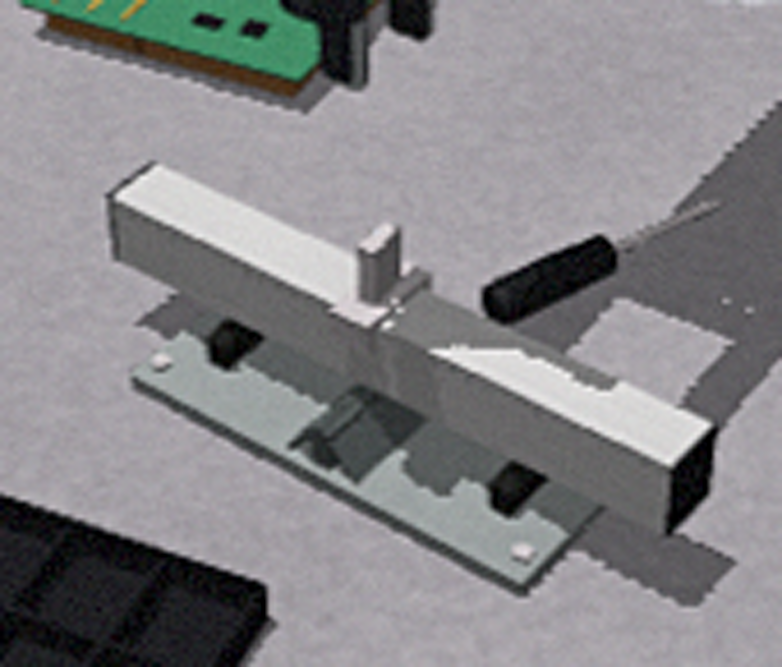

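View pics/d15c.png

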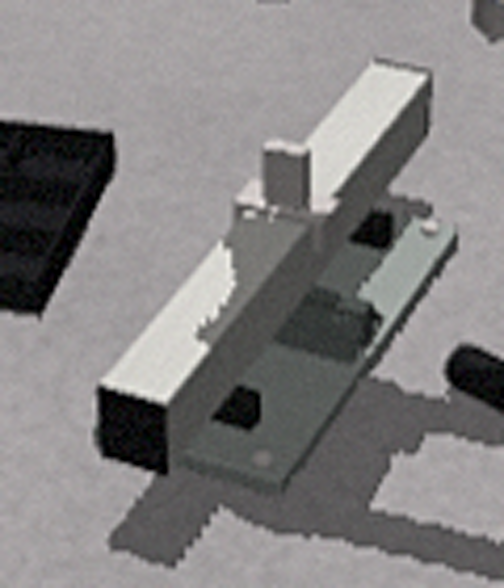

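View pics/w15c.png

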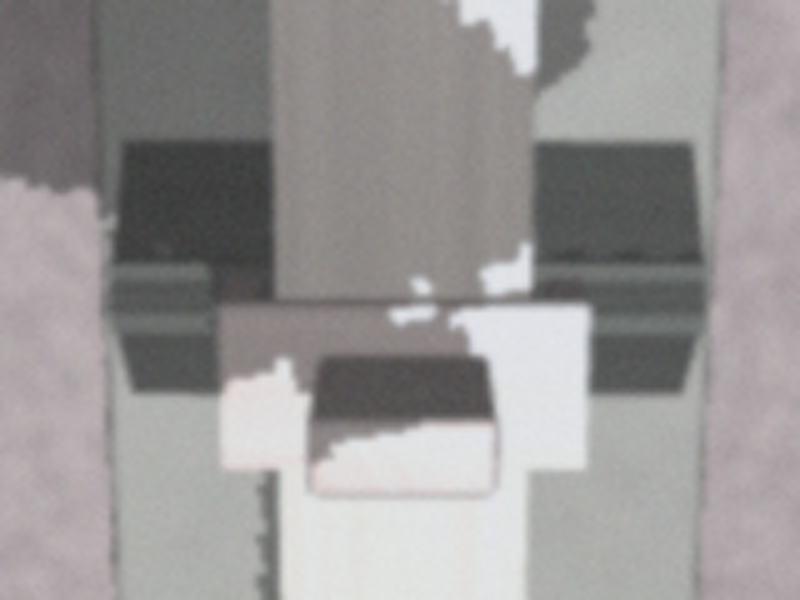

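```bash
python3 - <<'E'
from h import *
c=calibration('wrist');c['world_from_camera']=np.load('w15.npy')
w=lambda x,y:(240+(x+.5)/5-.5,150+(y+.5)/5-.5)
R=R3(-.19);loc=lambda P:(R[:,1]@np.array(P), R[:,0]@np.array(P))
print('saddle',[loc(at_z(c,*w(405,v),.092)) for v in(304,470)],'tab',[loc(at_z(c,*w(405,v),.126)) for v in(420,496)])
print('ridge',loc(at_z(c,*w(640,297),.037)),[loc(at_z(c,*w(640,v),.012))[0] for v in(143,392)])
# scene: tab top corners
e=lambda x,y:uv('e',x,y)
print('scene tab',[loc(at_z(*e(*q),.126)) for q in[(390,224),(402,233),(372,250),(359,245)]])
print('side tab',[loc(at_z(*uv('f',*q),.126)) for q in[(265,142),(303,142),(309,152),(267,152)]])
p,r=fit2([(151,163),(110,196),(114,256),(717,428),(670,466),(667,532)],[(102,387),(168,403),(167,471),(104,455),(376,61),(432,74)]);print(p)
x=cv2.imread('pics/s7.png');y=cv2.imread('pics/s15.png')
def sh(u):
    A=x[170:320,u].astype(int).mean(1);B=y[170:320,u].astype(int).mean(1)
    A=np.interp(np.arange(0,149,.1),np.arange(150),A);B=np.interp(np.arange(0,149,.1),np.arange(150),B)
    return min(range(-40,41),key=lambda k:np.sum((A[100:-100]-np.roll(B,k)[100:-100])**2))/10
print([sh(u) for u in(285,292,300,396,402,407)])
E
```

```text
saddle [(np.float64(0.12617810109728758), np.float64(0.5514615699314611)), (np.float64(0.1018820357599742), np.float64(0.5515229856139576))] tab [(np.float64(0.11904162532825296), np.float64(0.5513816826586588)), (np.float64(0.10907616685685904), np.float64(0.5514068733808977))]
ridge (np.float64(0.11506667382806286), np.float64(0.5909503041775359)) [np.float64(0.137195472356732), np.float64(0.09184804470332532)]
scene tab [(np.float64(0.11240370681579083), np.float64(0.5413806266604467)), (np.float64(0.12125999895113979), np.float64(0.5435386154365831)), (np.float64(0.11757946173540453), np.float64(0.5624592740680321)), (np.float64(0.11026611845328076), np.float64(0.5631227982911455))]
side tab [(np.float64(0.11550162093384982), np.float64(0.561207237425027)), (np.float64(0.10730177206874966), np.float64(0.5428499853012645)), (np.float64(0.11498504187170482), np.float64(0.5359239415251044)), (np.float64(0.12399080684028642), np.float64(0.5560694111161844))]
[ 0.56175563  0.01259678  0.08242786 -0.1898484   0.01037284]
[0.0, 0.0, 0.0, 0.1, 0.0, -0.1]
```

```bash
python3 - <<'E'
from h import *
print(state()['time'],state()['contact_force']);print(job_done())
E
```

```text
25.15 [ 0.25815327  0.32897646 -0.13422346]
the job is handed in; nothing more can be done
None
```

The boom now balances level by itself with the grey steel saddle astride it over the knife edge. I handed the job in at about 25 s, with the arm clear above.

I gripped the boom across its width and slid it along the edge: about 62 mm first, then about 2 mm more after it floated slightly heavy end down. Then I set the saddle on it, let go and raised the gripper.

What the last checks showed:
- **Level:** the two-camera fit gave a tilt of about +0.01 rad before the saddle went on. That fit seems to read about 0.01 rad off, judging from its reading at the stop, so the true tilt should be 0 to 0.01 rad. After release the boom's ends had not shifted (within 0.1 px of the earlier picture).
- **Saddle position:** the wrist camera put the saddle within 1 mm of the ridge centre line along the boom.
- **Disagreement:** the cameras differ by up to about 4 mm on where the knife line lies. The side camera puts it about 4 mm nearer the boom's -y end than the saddle. I went with the wrist and scene cameras, which agree with each other.
- **Forces and other objects:** the highest force I read was about 11 N, while sliding. I did not touch the other things on the bench.

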